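# Lid and clip the stationery box

## Robot

A 7-joint arm with a two-finger parallel gripper is mounted at the origin on the work surface. World frame = base frame: x ahead of the robot, y to its left, z up, the work surface at z = 0. Lengths are in m, angles in rad, forces in N, time in s.
With the tool pointing down it reaches from about 0.4 to 0.925 m from the base axis. Payload 4.1 kg.
Tool frame: the origin (TCP) lies midway between the tips of the shut fingers; the grasp point (between the pads) lies 19 mm behind it (hold_point_z is the distance from the TCP to the grasp point, in m); y points along the fingers, x is the direction in which the jaws open and shut, and the axes are right-handed (so a half turn about y gives the same grasp; the last joint's range is limited). The gripper opens to 85 mm and grips with 20 to 120 N. Pads are 22 mm wide; open, the fingers measure 114 mm over their backs; the gripper's body (76 mm by 85 mm) begins 54 mm behind the grasp point. The pads swing forward as they close: fully open they stand 13 mm farther back than shut.
Start: joints at [-1.286, 0.398, 0.045, 1.537, -0.019, 1.207, -0.051], TCP at [0.243, 0.603, 0.21] pointing down, gripper open.
Joint ranges: [-2.82, 2.82], [-0.49, 2.23], [-1.37, 1.46], [0, 2.46], [-1.36, 4.5], [0.23, 2], [-2.94, 2.94]. Speed limits (rad/s): [2.57, 2.57, 3.14, 3.14, 3.14, 3.14, 3.14].

## Interface

Orientations are given as a rotation vector (axis times angle).
In Python, from bench import * gives the robot as it stands.
- The arm moves only by the tool jog_arm, never from a script. Its argument "rows" is text: rows parted by semicolons, each of 7 numbers parted by spaces: the turn, a rotation vector about the world's x, y, z as a fraction of full scale, then the shift along the world's x, y, z as a fraction of full scale, then the finger opening in mm, from 0 to 85.4. In form: ax ay az dx dy dz fingers; .... A call has 1 to 12 rows; each row is the pose to reach, as a shift and turn from the pose commanded when the call began, turning the shorter way round; what a row does not reach only later rows make up. Full scale, the value 1, is 0.4 m for a shift and 180 degrees for a turn. A row lasts 1/12 s, in which the tool goes at most 41.7 mm and 7.16 degrees, less where a joint would pass 70% of its speed; a pose out of reach is approached as far as the arm can. A call with a number of a shift or a turn outside -1 to 1 is refused whole. A call with a gripper value outside its range is refused whole. The fingers move at their own pace and stop on an object; "grip_force" is the grip in N (left out, the last holds). Time passes only in rows, so rows that repeat a pose let the fingers close. It gives the time, the measured TCP pose, the force and the opening at its end, in the units of the state.
- get_state(): the state, without advancing time (a new reading comes with each control period).
- get_image(name): name is "scene" or "top"; returns a dict with "img" (384x512x3 uint8, red, green, blue), "camera_matrix" (3x3 intrinsics, pixels), "position" and "orientation" of the camera in the world. Camera axes: x right, y up, looking along -z (the intrinsics and any distortion apply to the point x, -y, -z); pixel columns grow to the right and rows downward; lengths in m; the calibration is good to about 2 mm. A picture is of the moment at which its call begins. There is no depth.
- hand_in(): hands the job in, once; it reports no verdict.
The state is a dict: "time": time; "qpos": joint angles; "dq": joint speeds; "tau": joint torques, N m; "tool_pos": TCP position; "ee_rot": TCP orientation; "force": force on the tool from outside, world axes, zero at the start; "torque": the same for the moment, N m; "grip_width": finger opening in m.
Only numpy, scipy, OpenCV 4.12 (cv2) and the standard library are available. Lean on these libraries where they do the work, as an engineer would, in place of code of your own. Each camera call takes 0.05 s, during which the arm holds its last target.

## Task

The lid of the stationery box has been pushed under the low raised shelf, with only one end sticking out: draw it out until its handle is clear of the shelf, let go of it flat on the planks, then take it up again, set it squarely and fully down on the box without dropping it, and let go. Then snap its four clips fully down over the rim in opposite-corner order: one corner, the corner diagonally across from it, then the other two. Leave the glass, the pen pot, the jar and the pencil case where they are.

Things in the scene. Friction and masses are not known exactly. Their poses are not given: they have to be found in the camera images.
- lid: white lid, 196 mm long (x) by 124 wide (y), about 0.34 kg, alike at both ends (fits either way round). Origin: centre of its seating face, the underside of its 4 mm plate, z up. A plug under the plate, 10 mm deep, tapering from 165 x 91 to 157 x 83 mm, enters the mouth with 1.5 mm play a side; it lies on it (origin 10 mm up). At first under the shelf, one end 70 mm out
- lid_handle (a point): centre of the lid's fixed handle: a bar along the lid's x, 84 mm long, 14 mm wide, 12 mm high, on a 12 mm long leg at each end, open below between the legs; the point is 26 mm above the lid's origin and 22 mm above the top of its plate; axes as the lid
- lug_1 (a point): middle of the upright stacking lug at the lid's +x end: a block 10 mm thick (along x), 60 mm wide (along y), 16 mm tall on top of the plate; the point is 92 mm along x and 12 mm above the lid's origin, half-way up the lug. The handle begins 45 mm from the lug's inner face
- lug_2 (a point): the same at the lid's -x end (-92 mm along x)
- box: grey stationery box, open on top, 90 mm tall, standing fast on rubber feet (it does not slide); origin under its centre on the planks, x along its length; walls 176 x 102 mm outside
- box_mouth (a point): centre of the box's mouth in the plane of its rim's top, 90 mm above the planks; x along the box's length, z up. Rim 196 x 126 mm outside, 5 mm thick; mouth 168 x 94 mm. With the lid on, the lid's origin is at this point. A round lip turned down under the rim's long edges, to 9.5 mm below its top, is what the clips' hooks catch behind
- shelf_edge (a point): middle of the lower front edge of the low raised shelf (planks 360 x 240 mm, 20 mm thick, on steel legs; underside 75 mm, top 95 mm above the work surface). -y points out from under the shelf, square to its edge; the shelf reaches 180 mm either way along x and 240 mm to +y. It does not move
- clip_1 (a joint): grey clip near the lid's +x +y corner, a flap hinged along the lid's x; hinge axis at (+-58, +-64, 3) mm from the lid's origin. Rad: 0 hanging straight down beside the box (snapped), 1.57 straight out and level, at most 1.95. Stays where put. On the box its hook meets the lip at about 0.5, needs 3 to 6 N inward low on the flap, and snaps home below about 0.15: push until it hangs plumb
- clip_1_tab (a point): point on the outer face of clip 1's flap, mid-width; with the flap hanging it is 20 mm below and 6 mm outward of the hinge axis. The flap is 44 mm wide and ends 28 mm from the hinge axis in a thumb lip standing 4 mm out from its outer face. Own axes: y outward and z up when it hangs down
- clip_2 (a joint): clip 2, the same, near the lid's -x +y corner
- clip_2_tab (a point): the same on clip 2
- clip_3 (a joint): clip 3, the same, near the lid's -x -y corner
- clip_3_tab (a point): the same on clip 3
- clip_4 (a joint): clip 4, the same, near the lid's +x -y corner
- clip_4_tab (a point): the same on clip 4
- steel_glass: stainless steel glass, 115 mm tall, 74 mm wide at the mouth, standing on the planks beyond the work; origin at the centre of its foot; not to be disturbed
- pen_pot: white ceramic pen pot with pencils in it, 76 mm wide, pot 95 mm tall (pencils to 180 mm), standing on top of the raised shelf; origin at the centre of its foot; not to be disturbed
- glass_jar: small closed glass jar, 62 mm wide, 75 mm tall, standing on top of the raised shelf; origin at the centre of its foot; not to be disturbed
- pencil_case: blue plastic pencil case, 190 x 68 x 32 mm, lying on the planks beyond the box; origin at the centre of its underside, x along its length; not to be disturbed
Not all that is in view belongs to the job. Of the things that look like the box, the larger one is meant.

How it is judged:
By the outcome, as a careful person would: the job done as asked, in the order asked, and still so for the second after the job is handed in, with the robot touching nothing.
It also fails if it takes over 67 s, if anything falls off the work surface, if the arm or the gripper's body presses on something with over 40 N, if the wrist force passes 120 N, or if a joint passes its speed limit or range.

## Working session

There is one attempt and no reset: what is moved stays moved. The work goes in short steps, Python scripts to look and compute and a tool call to move; the robot and the scene stay as the last step left them, time stands still between calls to the robot, and variables do not carry over. Pictures are saved under pics/ and viewed, and the job is handed in when it is done.

Besides the shell and the picture viewer there is one more tool, called after ">>>" as name(argument=value, ...) on one line, values as JSON. jog_arm: Moves the arm, as the interface text tells. Its arguments: {"type":"object","properties":{"rows":{"type":"string"},"grip_force":{"type":"number"}},"required":["rows"]}

```bash
ls; mkdir -p pics; python3 - <<'E'
from bench import *
import cv2
s=get_state()
for k in s: print(k,s[k])
for n in("scene","top"):
    d=get_image(n); cv2.imwrite(f"pics/{n}0.png",cv2.resize(d["img"][:,:,::-1],(800,600),interpolation=cv2.INTER_CUBIC))
    print(n,{k:v for k,v in d.items() if k!="img"})
E
```

```text
pics
time 0.0
qpos [-1.28602209  0.39922757  0.04502965  1.5378726  -0.01869647  1.2069023
 -0.05069932]
dq [-1.03035952e-03  6.04964304e-04 -4.56285508e-04 -7.54937371e-05
 -1.09983497e-05 -2.32441425e-03  8.94669436e-04]
tau [-1.57261188e-04 -4.75107515e+01  1.36458814e+00 -2.54220718e+01
  1.17137010e-02  9.39342077e-03  1.77672115e-05]
tool_pos [0.24310349 0.60209945 0.20914373]
ee_rot [-1.36787942 -0.92098829  0.92357015]
force [-0.29268863  0.63439402 -0.32269466]
torque [-0.00875825  0.03742621 -0.01713717]
grip_width 0.08528495487674338
scene {'camera_matrix': array([[378.30886795,   0.        , 246.17563   ],
       [  0.        , 378.30886795, 191.60982172],
       [  0.        ,   0.        ,   1.        ]]), 'position': array([ 0.92474414, -0.47103776,  0.85370027]), 'orientation': array([0.71456687, 0.22167115, 0.58703135])}
top {'camera_matrix': array([[484.10918026,   0.        , 239.02306445],
       [  0.        , 484.10918026, 195.80210384],
       [  0.        ,   0.        ,   1.        ]]), 'position': array([0.41281067, 0.13790425, 1.41832421]), 'orientation': array([ 0.04928279, -0.07311988, -1.59427176])}
```

View pics/scene0.png

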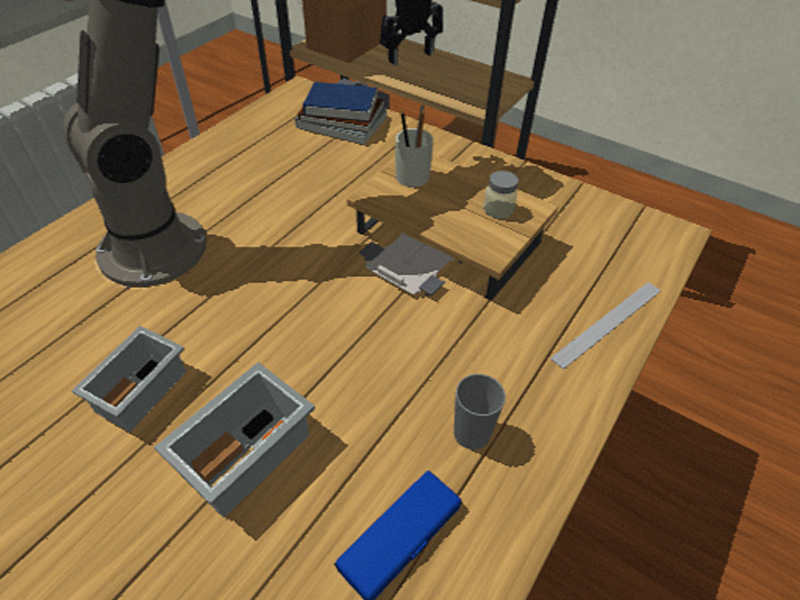

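View pics/top0.png

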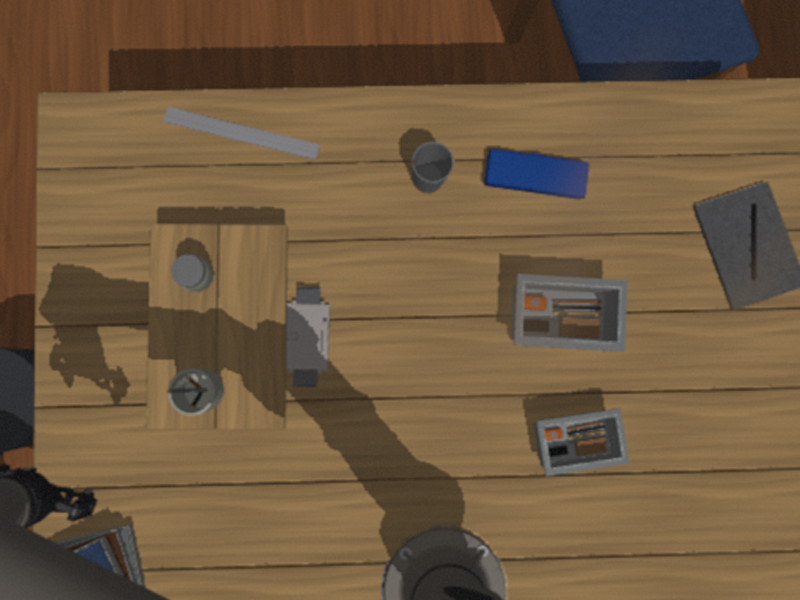

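```bash
cat > h.py <<'E'
from bench import *
import numpy as np, cv2
from scipy.spatial.transform import Rotation as R
def ray(d,u,v):
    K=d["camera_matrix"];p=np.array([(u-K[0,2])/K[0,0],-(v-K[1,2])/K[1,1],-1.])
    return d["position"],R.from_rotvec(d["orientation"]).apply(p)
def pix2(d,u,v,z):
    o,r=ray(d,u,v);return (o+r*(z-o[2])/r[2]).round(4)
def proj(d,P):
    K=d["camera_matrix"];q=R.from_rotvec(d["orientation"]).inv().apply(np.atleast_2d(P)-d["position"])
    return np.c_[K[0,2]+K[0,0]*q[:,0]/-q[:,2],K[1,2]-K[1,1]*q[:,1]/-q[:,2]]
def crop(d,u0,v0,w,h,f,name):
    c=cv2.resize(d["img"][v0:v0+h,u0:u0+w,::-1],None,fx=f,fy=f,interpolation=cv2.INTER_CUBIC)
    cv2.imwrite("pics/"+name,c)
E
python3 - <<'E'
from h import *
import pickle
T=get_image("top");S=get_image("scene")
pickle.dump((T,S),open("im0.pkl","wb"))
crop(T,170,170,60,90,6,"lid_t.png")
crop(T,310,160,110,80,7,"box_t.png")
crop(S,210,120,160,90,5,"lid_s.png")
crop(S,90,220,130,120,5,"box_s.png")
E
```

```text
(no output)
```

View pics/lid_t.png

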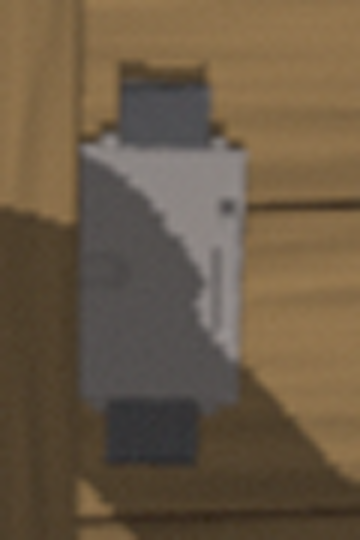

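View pics/box_t.png

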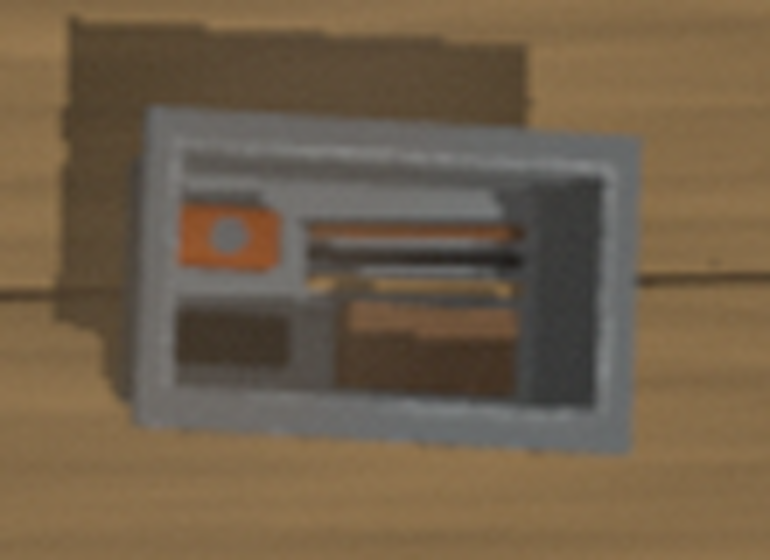

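View pics/lid_s.png

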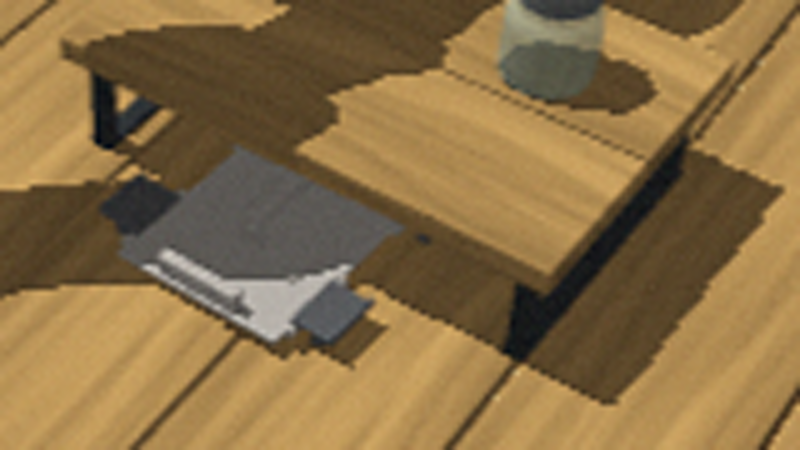

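View pics/box_s.png

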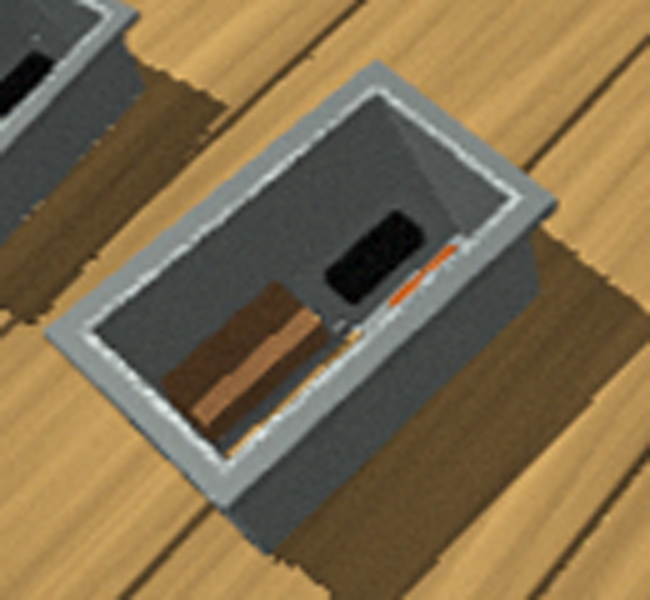

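```bash
cat >> h.py <<'E'
def cp(d,u0,v0,f,U,V,z): return pix2(d,(U+.5)/f-.5+u0,(V+.5)/f-.5+v0,z)
E
python3 - <<'E'
from h import *
import pickle
T,S=pickle.load(open("im0.pkl","rb"))
B=np.array([cp(T,310,160,7,*p,.09) for p in [(148,105),(640,138),(632,453),(133,425)]]);print(B,B.mean(0))
print(np.linalg.norm(B-np.roll(B,1,0),axis=1))
B2=np.array([cp(S,90,220,5,*p,.09) for p in [(377,60),(45,330),(225,508),(556,203)]]);print(B2,B2.mean(0))
print(np.linalg.norm(B2-np.roll(B2,1,0),axis=1))
for b in(B,B2):
  e=[b[1]-b[0],b[2]-b[3],b[3]-b[0],b[2]-b[1]];print([np.degrees(np.arctan2(x[1],x[0])).round(2) for x in e])
print("lid T",[cp(T,170,170,6,*p,.014) for p in [(246,147),(236,405)]])
print("lid lug T top",[cp(T,170,170,6,*p,.030) for p in [(215,245),(210,355)]])
print("lid S",[cp(S,210,120,5,*p,.014) for p in [(120,255),(275,342)]])
print("lug S top",[cp(S,210,120,5,*p,.03) for p in [(160,250),(172,245),(238,293),(250,300)]])
print("shelf T bottom .075",[cp(T,170,170,6,78,y,.075) for y in (147,400)],"top",[cp(T,170,170,6,78,y,.095) for y in (147,400)])
print("shelf S top edge",[cp(S,210,120,5,*p,.095) for p in [(62,42),(552,270)]])
E
```

```text
[[ 0.5688 -0.1388  0.09  ]
 [ 0.5512 -0.3337  0.09  ]
 [ 0.4268 -0.3242  0.09  ]
 [ 0.4426 -0.1279  0.09  ]] [ 0.49735 -0.23115  0.09   ]
[0.12666985 0.19569305 0.12476221 0.19693484]
[[ 0.4415 -0.129   0.09  ]
 [ 0.4238 -0.3226  0.09  ]
 [ 0.549  -0.3338  0.09  ]
 [ 0.5669 -0.1411  0.09  ]] [ 0.4953   -0.231625  0.09    ]
[0.12598242 0.19440743 0.12569996 0.19352958]
[np.float64(-95.16), np.float64(-94.6), np.float64(175.06), np.float64(175.63)]
[np.float64(-95.22), np.float64(-95.31), np.float64(-5.51), np.float64(-5.11)]
lid T [array([0.5288, 0.1979, 0.014 ]), array([0.4044, 0.2052, 0.014 ])]
lid lug T top [array([0.4809, 0.2129, 0.03  ]), array([0.4285, 0.2163, 0.03  ])]
lid S [array([0.4053, 0.2043, 0.014 ]), array([0.5261, 0.1984, 0.014 ])]
lug S top [array([0.4328, 0.2093, 0.03  ]), array([0.4363, 0.2173, 0.03  ]), array([0.4931, 0.2065, 0.03  ]), array([0.5024, 0.2058, 0.03  ])]
shelf T bottom .075 [array([0.5256, 0.273 , 0.075 ]), array([0.4088, 0.2749, 0.075 ])] top [array([0.524, 0.271, 0.095]), array([0.4089, 0.2728, 0.095 ])]
shelf S top edge [array([0.3103, 0.2733, 0.095 ]), array([0.6621, 0.2713, 0.095 ])]
```

```bash
python3 - <<'E'
from h import *
import pickle
T,S=pickle.load(open("im0.pkl","rb"))
s=get_state()
M=R.from_rotvec(s["ee_rot"]).as_matrix();print(M.round(3))
k=512/800
print("pot",pix2(T,195*k,390*k,.19),"jar",pix2(T,190*k,270*k,.17),"glass",pix2(T,432*k,160*k,.115))
def goal(a):  # tool x at angle a, y down
    x=np.array([np.cos(a),np.sin(a),0]);y=np.array([0,0,-1.]);return np.c_[x,y,np.cross(x,y)]
for a in (86.9,86.9-180):
    print(a,((R.from_matrix(goal(np.radians(a)))*R.from_matrix(M).inv()).as_rotvec()/np.pi).round(4))
E
```

```text
[[ 0.374 -0.    -0.927]
 [ 0.927 -0.001  0.374]
 [-0.001 -1.    -0.   ]]
pot [0.3794 0.4087 0.19  ] jar [0.5766 0.4201 0.17  ] glass [0.7686 0.0077 0.115 ]
86.9 [ 4.000e-04 -1.000e-04  1.049e-01]
-93.1 [-1.000e-04 -5.000e-04 -8.951e-01]
```

>>> jog_arm(rows="0 0 0.02 0 0 0.1 40; 0 0 0.04 0 0 0.2 40; 0 0 0.06 0 0 0.3 40; 0 0 0.08 0 -0.05 0.4 40; 0 0 0.105 0.07 -0.15 0.4 40; 0 0 0.105 0.13 -0.24 0.4 40; 0 0 0.105 0.18 -0.33 0.4 40; 0 0 0.105 0.23 -0.42 0.4 40; 0 0 0.105 0.28 -0.51 0.4 40; 0 0 0.105 0.33 -0.6 0.4 40; 0 0 0.105 0.38 -0.69 0.4 40; 0 0 0.105 0.43 -0.78 0.4 40", grip_force=40)

```text
time: 1.2
tool_pos: [0.4125, 0.2948, 0.3703]
ee_rot: [-1.234, -1.17, 1.169]
force: [0.4, -0.4, -0.0]
grip_width: 0.0399
```

>>> jog_arm(rows="0 0 0 0.06 -0.1 0 40; 0 0 0 0.128 -0.209 0 40; 0 0 0 0.128 -0.209 -0.1 40; 0 0 0 0.128 -0.209 -0.2 40; 0 0 0 0.128 -0.209 -0.3 40; 0 0 0 0.128 -0.209 -0.4 40; 0 0 0 0.128 -0.209 -0.5 40; 0 0 0 0.128 -0.209 -0.6 40; 0 0 0 0.128 -0.209 -0.75 40; 0 0 0 0.128 -0.209 -0.75 40")

```text
time: 2.03
tool_pos: [0.4595, 0.2114, 0.0654]
ee_rot: [-1.232, -1.163, 1.176]
force: [-0.5, 0.2, -1.0]
grip_width: 0.0403
```

```bash
python3 - <<'E'
from h import *
s=get_state();print(s["time"],s["tool_pos"],s["ee_rot"],s["force"])
S=get_image("scene");T=get_image("top")
crop(S,210,90,160,120,5,"g1s.png");crop(T,150,150,100,100,6,"g1t.png")
E
```

```text
2.0333 [0.45953128 0.21142811 0.06543505] [-1.23234826 -1.162522    1.17592071] [-0.46120335  0.23882106 -1.04775299]
```

View pics/g1s.png

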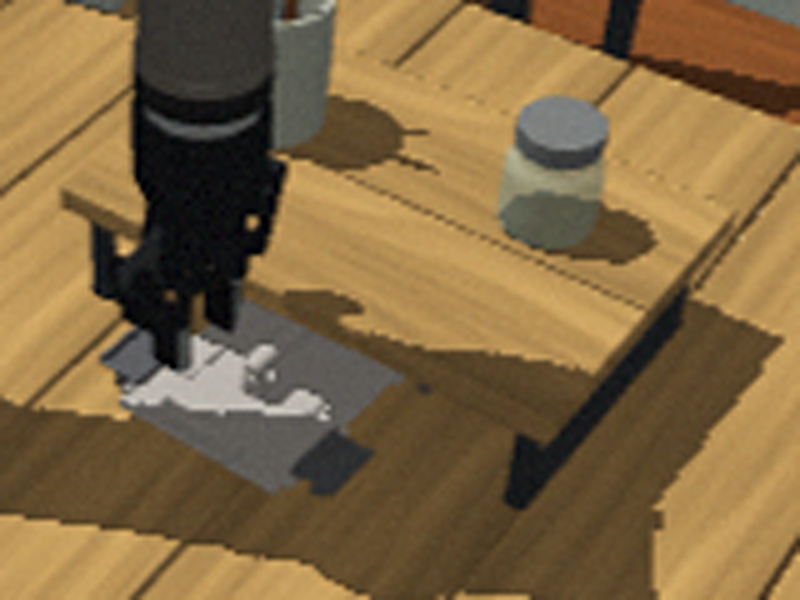

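View pics/g1t.png

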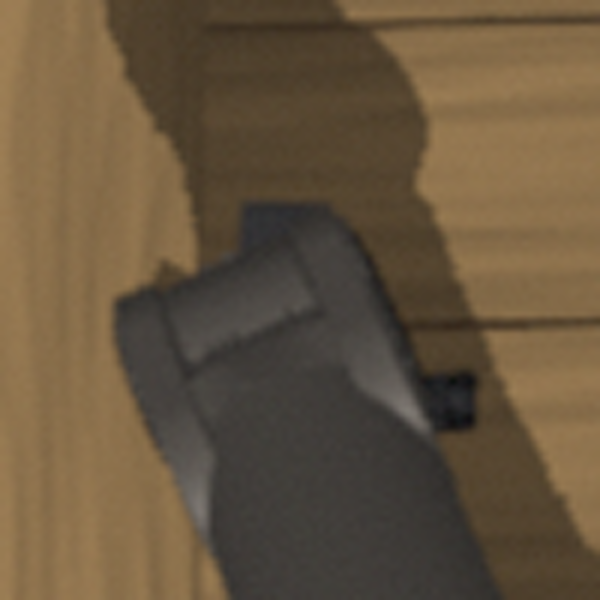

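>>> jog_arm(rows="0 0 0 0.016 -0.01 0 40; 0 0 0 0.016 -0.01 -0.06 40; 0 0 0 0.016 -0.01 -0.118 40; 0 0 0 0.016 -0.01 -0.118 40")

```text
time: 2.47
tool_pos: [0.4693, 0.2087, 0.0222]
ee_rot: [-1.234, -1.168, 1.171]
force: [-0.2, 0.1, -0.3]
grip_width: 0.0399
```

>>> jog_arm(rows="0 0 0 0 0 0 40; 0 0 0 0 0 -0.008 4; 0 0 0 0 0 -0.008 0; 0 0 0 0 0 -0.008 0; 0 0 0 0 0 -0.008 0; 0 0 0 0 0 -0.008 0")

```text
time: 2.97
tool_pos: [0.47, 0.2096, 0.0205]
ee_rot: [-1.234, -1.171, 1.168]
force: [0.5, -0.4, -0.2]
grip_width: 0.0
```

```bash
python3 - <<'E'
from h import *
s=get_state();print(s["time"],s["tool_pos"],s["force"],s["grip_width"])
S=get_image("scene")
crop(S,210,110,120,90,6,"g2s.png")
E
```

```text
2.9667 [0.46996917 0.20955217 0.02051447] [ 0.50501891 -0.41104721 -0.24165342] 3.567901277716987e-07
```

View pics/g2s.png

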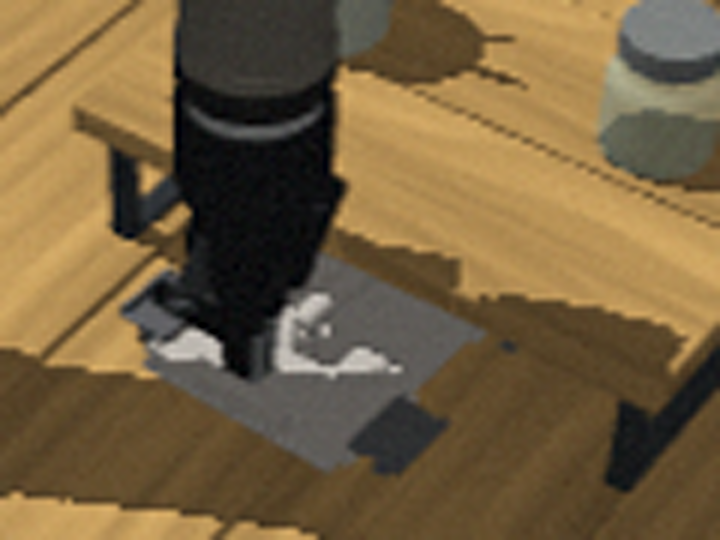

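```bash
python3 - <<'E'
from h import *
s=get_state();S=get_image("scene")
c=cv2.resize(S["img"][110:200,210:330,::-1],None,fx=6,fy=6,interpolation=cv2.INTER_CUBIC)
c=np.clip(c.astype(float)*1.8,0,255).astype(np.uint8)
def d(P,col):
    for u,v in proj(S,P):
        cv2.circle(c,(int((u-210+.5)*6),int((v-110+.5)*6)),3,col,-1)
d([s["tool_pos"]],(0,0,255))
o=np.array([-.054,-.9985,0]);w=np.array([.9985,-.054,0]);C=np.array([.4714,.2994,.01])
lug=[C+o*a+w*b+[0,0,h] for a in(.087,.097) for b in(-.03,.03) for h in(.004,.02)]
d(lug,(0,255,0))
d([C+o*a+w*b+[0,0,.004] for a in(.03,.098) for b in(-.062,.062)],(255,0,0))
cv2.imwrite("pics/g3.png",c)
E
```

```text
(no output)
```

View pics/g3.png

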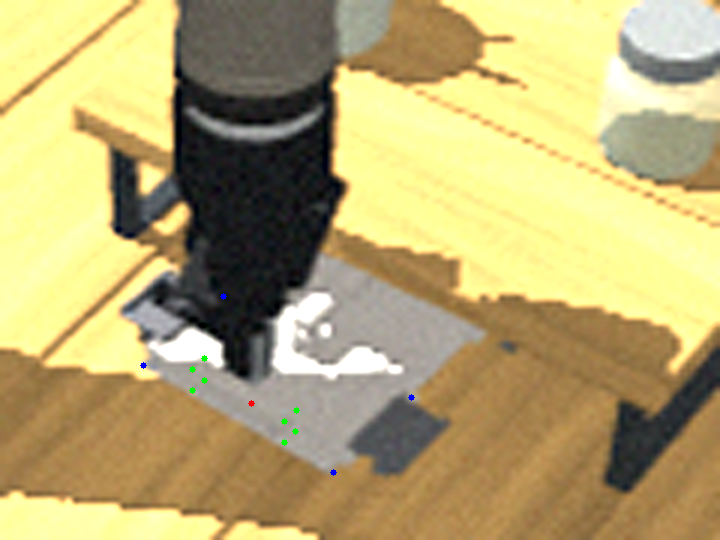

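```bash
python3 - <<'E'
from h import *
s=get_state();S=get_image("scene");T=get_image("top")
print(s["time"],s["tool_pos"],s["force"],s["torque"],R.from_rotvec(s["ee_rot"]).as_matrix().round(3))
u,v=proj(S,[[.4595,.2114,.0654]])[0];print("g1 proj in crop",(u-210+.5)*5,(v-90+.5)*5)
c=cv2.resize(S["img"][140:200,220:290,::-1],None,fx=10,fy=10,interpolation=cv2.INTER_NEAREST)
c=np.clip(255*(c/255.)**.45,0,255).astype(np.uint8)
cv2.imwrite("pics/g4.png",c)
c=cv2.resize(T["img"][170:260,170:240,::-1],None,fx=6,fy=6,interpolation=cv2.INTER_NEAREST)
c=np.clip(255*(c/255.)**.5,0,255).astype(np.uint8)
cv2.imwrite("pics/g4t.png",c)
E
```

```text
3.0667 [0.46974979 0.2094114  0.02018014] [-0.39131499 -0.00928102  0.15159435] [-0.05346398 -0.02187166 -0.04947872] [[ 0.054  0.001 -0.999]
 [ 0.999  0.     0.054]
 [ 0.    -1.    -0.001]]
g1 proj in crop 198.28759725423694 374.5225763163678
```

View pics/g4.png

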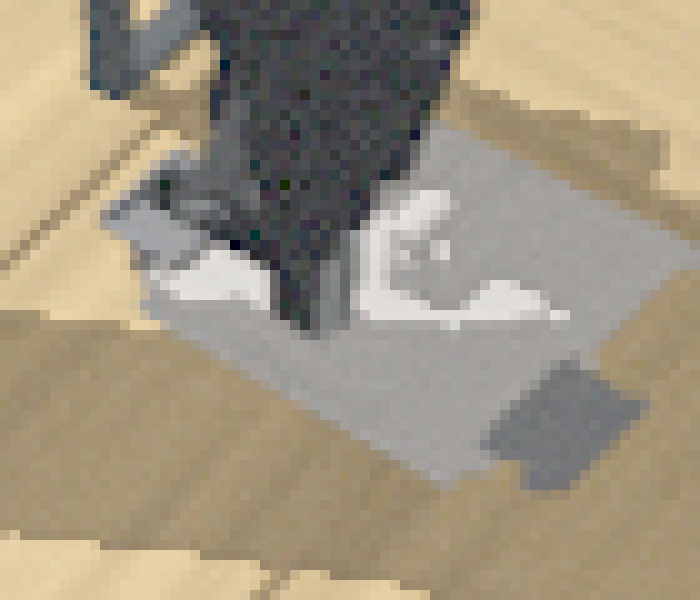

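View pics/g4t.png

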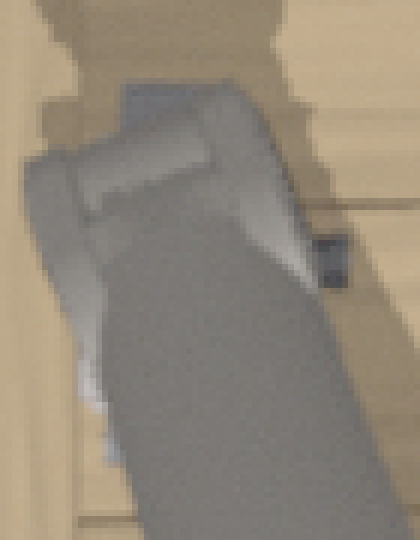

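>>> jog_arm(rows="0 0 0 -0.008 -0.005 0 36; 0 0 0 -0.008 -0.005 0 36; 0 0 0 -0.008 -0.005 0 36; 0 0 0 -0.008 -0.005 -0.015 36; 0 0 0 -0.008 -0.005 -0.03 36; 0 0 0 -0.008 -0.005 -0.03 36")

```text
time: 3.67
tool_pos: [0.4653, 0.2068, 0.0065]
ee_rot: [-1.233, -1.167, 1.171]
force: [0.8, 0.4, 0.4]
grip_width: 0.0359
```

```bash
python3 - <<'E'
from h import *
s=get_state();S=get_image("scene")
print(s["time"],s["tool_pos"],s["force"],s["torque"],s["grip_width"])
c=cv2.resize(S["img"][140:200,220:290,::-1],None,fx=10,fy=10,interpolation=cv2.INTER_NEAREST)
c=np.clip(255*(c/255.)**.45,0,255).astype(np.uint8)
u,v=proj(S,s["tool_pos"])[0];cv2.circle(c,(int((u-220+.5)*10),int((v-140+.5)*10)),3,(0,0,255),-1)
cv2.imwrite("pics/g5.png",c)
E
```

```text
3.6667 [0.46530558 0.20680575 0.00645166] [0.81333627 0.38861639 0.38062227] [ 0.02624238 -0.05530756 -0.03005291] 0.03589395867297857
```

View pics/g5.png

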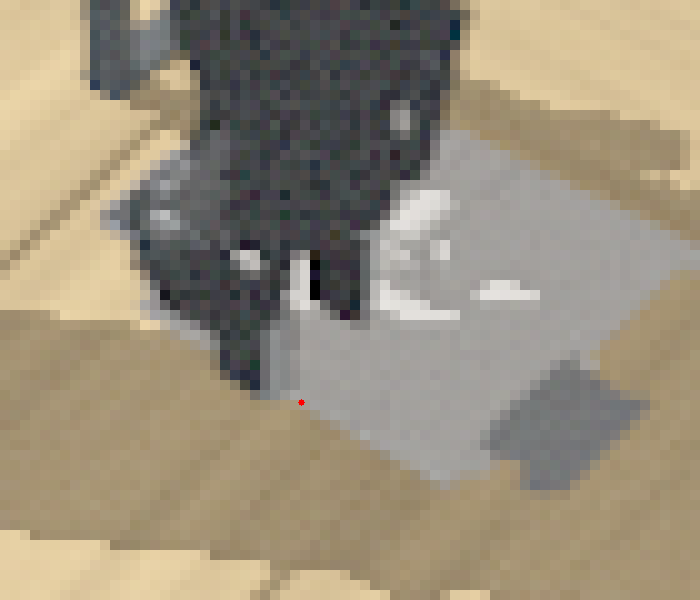

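>>> jog_arm(rows="0 0 0 0 0 -0.01 36; 0 0 0 0 0 -0.02 36; 0 0 0 0 0 -0.02 0; 0 0 0 0 0 -0.02 0; 0 0 0 0 0 -0.02 0; 0 0 0 0 0 -0.02 0")

```text
time: 4.22
tool_pos: [0.4664, 0.2073, -0.0002]
ee_rot: [-1.234, -1.17, 1.169]
force: [0.0, -0.1, -2.0]
grip_width: 0.0089
```

>>> jog_arm(rows="0 0 0 -0.001 -0.02 0 0; 0 0 0 -0.003 -0.05 0 0; 0 0 0 -0.005 -0.09 0 0; 0 0 0 -0.007 -0.13 0 0; 0 0 0 -0.009 -0.17 0 0; 0 0 0 -0.011 -0.21 0 0; 0 0 0 -0.013 -0.25 0 0; 0 0 0 -0.015 -0.29 0 0; 0 0 0 -0.017 -0.32 0 0; 0 0 0 -0.017 -0.325 0 0; 0 0 0 -0.017 -0.325 0 0; 0 0 0 -0.017 -0.325 0 0")

```text
time: 5.22
tool_pos: [0.4593, 0.0767, -0.0002]
ee_rot: [-1.234, -1.168, 1.169]
force: [-0.5, -1.7, -1.3]
grip_width: 0.0085
```

```bash
python3 - <<'E'
from h import *
s=get_state();S=get_image("scene")
print(s["time"],s["tool_pos"],s["force"],s["torque"],s["grip_width"])
c=cv2.resize(S["img"][130:240,170:310,::-1],None,fx=5.5,fy=5.4,interpolation=cv2.INTER_CUBIC)
c=np.clip(255*(c/255.)**.45,0,255).astype(np.uint8)
cv2.imwrite("pics/g6.png",c)
E
```

```text
5.2167 [ 4.59251463e-01  7.66557040e-02 -1.91049834e-04] [-0.47427978 -1.73658087 -1.31656709] [-0.31894829  0.00941432  0.02844407] 0.008468040439528758
```

View pics/g6.png

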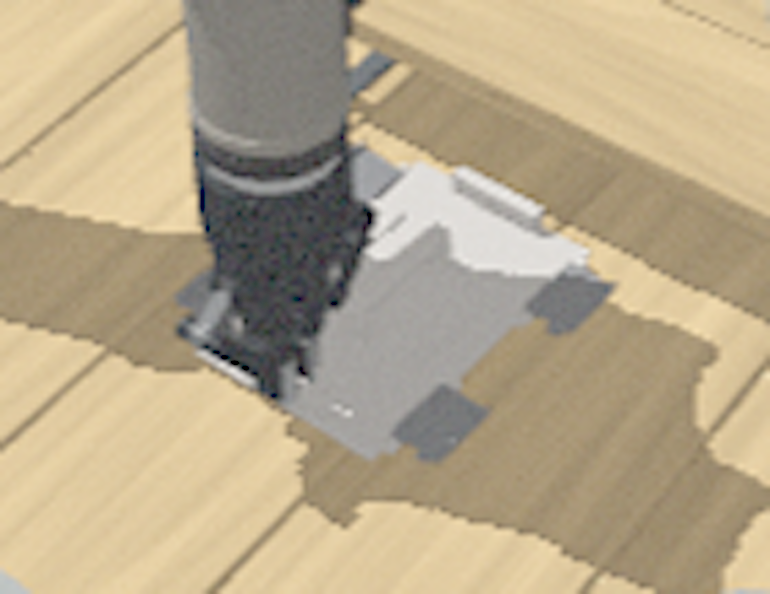

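>>> jog_arm(rows="0 0 0 0 0 0 36; 0 0 0 0 0 0 36; 0 0 0 0 0 0 36; 0 0 0 0 0 0.06 36; 0 0 0 0 0 0.15 36; 0 0 0 0 -0.05 0.25 36; 0 0 0 0 -0.15 0.35 36; 0 0 0 0 -0.25 0.4 36; 0 0 0 0 -0.35 0.4 36; 0 0 0 0 -0.45 0.4 36; 0 0 0 0 -0.45 0.4 36")

```text
time: 6.18
tool_pos: [0.4599, -0.1089, 0.1617]
ee_rot: [-1.242, -1.167, 1.164]
force: [0.0, 0.3, -0.1]
grip_width: 0.0361
```

```bash
python3 - <<'E'
from h import *
import pickle
s=get_state();S=get_image("scene");T=get_image("top")
pickle.dump((T,S,s),open("im1.pkl","wb"))
print(s["time"],s["tool_pos"],s["force"],s["qpos"])
crop(S,170,100,150,115,5,"l1s.png");crop(T,170,150,130,100,6,"l1t.png")
E
```

```text
6.1833 [ 0.45990123 -0.10885767  0.16173581] [ 0.02739585  0.30052503 -0.14087055] [-0.29123318  0.13463739  0.47239796  2.01791109 -0.07063004  1.00039
  1.7258775 ]
```

View pics/l1s.png

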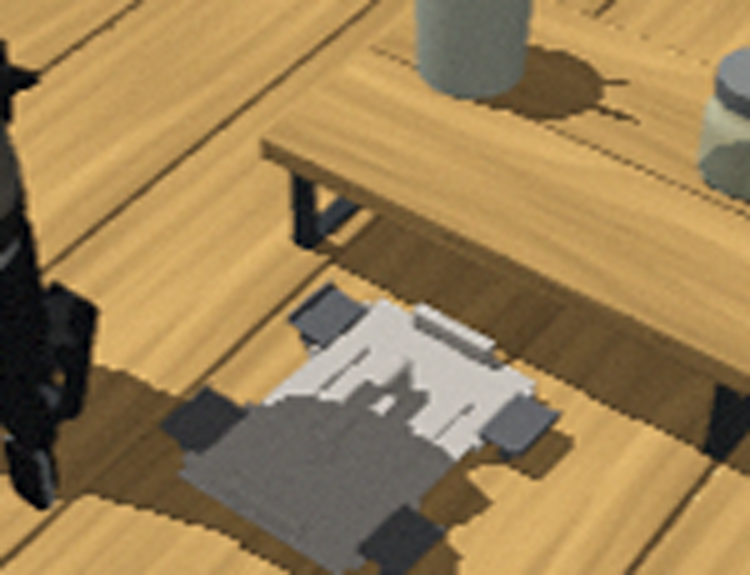

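View pics/l1t.png

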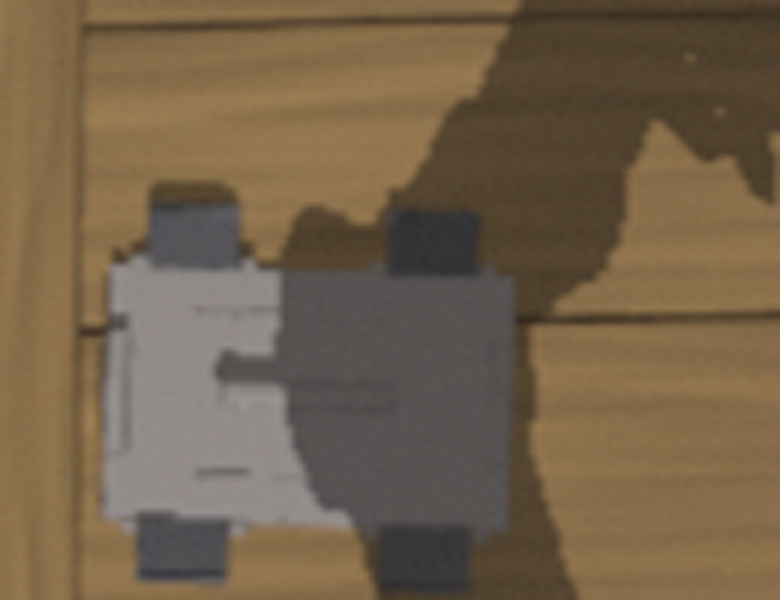

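```bash
python3 - <<'E'
from h import *
import pickle
T,S,s=pickle.load(open("im1.pkl","rb"))
B=np.array([cp(T,170,150,6,*p,.014) for p in [(110,260),(515,272),(507,530),(104,518)]])
print(B,B.mean(0),np.linalg.norm(B-np.roll(B,1,0),axis=1))
e=[B[1]-B[0],B[2]-B[3],B[3]-B[0],B[2]-B[1]];print([np.degrees(np.arctan2(x[1],x[0])).round(2) for x in e])
B2=np.array([cp(S,170,100,5,*p,.014) for p in [(375,298),(180,470),(340,573),(535,385)]])
print(B2,B2.mean(0),np.linalg.norm(B2-np.roll(B2,1,0),axis=1))
for d,n in((T,"t"),(S,"s")):
  print(proj(d,s["tool_pos"]))
  c=cv2.resize(d["img"][:,:,::-1],None,fx=4,fy=4,interpolation=cv2.INTER_CUBIC)
  for dz,col in((0,(0,0,255)),(.02,(0,255,0)),(.073,(255,0,0))):
    u,v=proj(d,s["tool_pos"]+[0,0,dz])[0];u=int((u+.5)*4);v=int((v+.5)*4)
    cv2.circle(c,(u,v),4,col,-1)
  cv2.imwrite(f"pics/tip_{n}.png",c[max(v-250,0):v+250,max(u-300,0):u+300])
E
```

```text
[[0.5338 0.2636 0.014 ]
 [0.5233 0.0675 0.014 ]
 [0.3987 0.0748 0.014 ]
 [0.4093 0.2686 0.014 ]] [0.466275 0.168625 0.014   ] [0.12460036 0.19638091 0.12481366 0.19408967]
[np.float64(-93.06), np.float64(-93.13), np.float64(177.7), np.float64(176.65)]
[[0.4031 0.2674 0.014 ]
 [0.3952 0.0774 0.014 ]
 [0.5193 0.0691 0.014 ]
 [0.53   0.2604 0.014 ]] [0.4619   0.168575 0.014   ] [0.12709292 0.19016417 0.12437725 0.19159901]
[[326.48657537 213.05736052]]
[[171.98603467 211.51941734]]
```

View pics/tip_s.png

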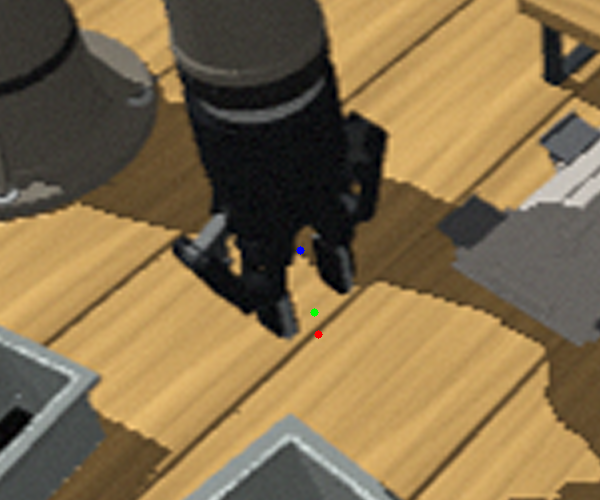

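View pics/tip_t.png

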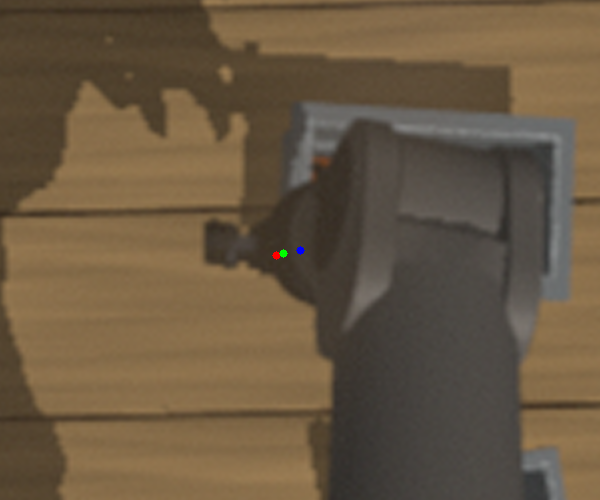

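>>> jog_arm(rows="0 0 -0.039 0 0.1 0 50; 0 0 -0.078 0 0.2 0 50; 0 0 -0.117 0 0.3 0 50; 0 0 -0.156 0 0.4 0 50; 0 0 -0.195 0 0.5 0 50; 0 0 -0.234 0.01 0.6 0 50; 0 0 -0.273 0.01 0.694 0 50; 0 0 -0.312 0.01 0.694 -0.05 50; 0 0 -0.351 0.01 0.694 -0.1 50; 0 0 -0.39 0.01 0.694 -0.15 50; 0 0 -0.43 0.01 0.694 -0.2 50; 0 0 -0.47 0.01 0.694 -0.2 50")

```text
time: 7.28
tool_pos: [0.4594, 0.1761, 0.076]
ee_rot: [-1.57, -0.107, 0.119]
force: [-0.2, -0.6, 0.0]
grip_width: 0.0502
```

>>> jog_arm(rows="0 0 -0.03 0 0 0 50; 0 0 -0.03 0 0 0 50")

```text
time: 7.45
tool_pos: [0.4622, 0.1768, 0.079]
ee_rot: [-1.571, -0.041, 0.043]
force: [-0.2, -0.2, -0.0]
grip_width: 0.05
```

```bash
cat >> h.py <<'E'
def yaw(s):
    M=R.from_rotvec(s["ee_rot"]).as_matrix();return np.degrees(np.arctan2(M[1,0],M[0,0])),M[:,1].round(4)
E
python3 - <<'E'
from h import *
s=get_state();S=get_image("scene");print(s["time"],s["tool_pos"],yaw(s),s["qpos"])
crop(S,170,70,150,115,5,"h1.png")
E
```

```text
7.45 [0.46224332 0.17681876 0.07904682] (np.float64(3.0533660032274854), array([-1.6e-03, -2.0e-04, -1.0e+00])) [-0.79334058  0.2947717   0.40072791  2.0458631  -0.15468464  0.8306715
 -0.24996602]
```

View pics/h1.png

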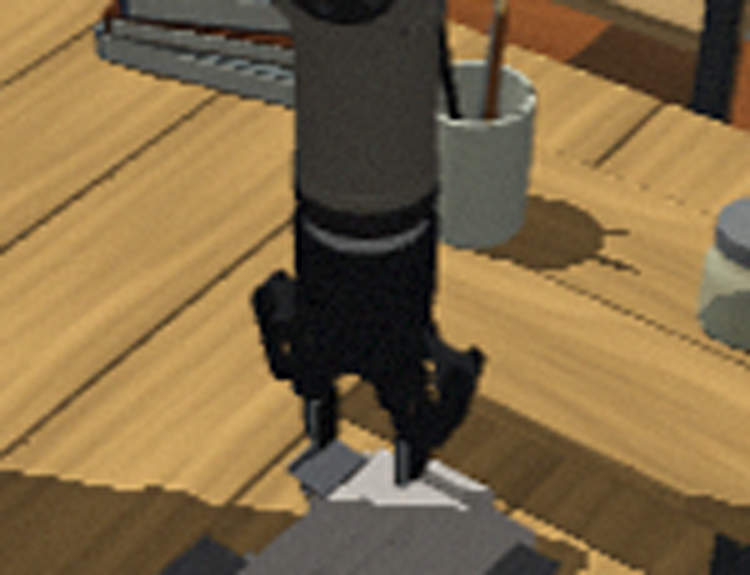

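>>> jog_arm(rows="0 0 -0.034 0.004 -0.02 0 50; 0 0 -0.034 0.004 -0.02 -0.04 50; 0 0 -0.034 0.004 -0.02 -0.1 50; 0 0 -0.034 0.004 -0.02 -0.15 50; 0 0 -0.034 0.004 -0.02 -0.172 50; 0 0 -0.034 0.004 -0.02 -0.172 50")

```text
time: 8.0
tool_pos: [0.4633, 0.1671, 0.0095]
ee_rot: [-1.572, 0.044, -0.038]
force: [-0.1, 0.3, -0.1]
grip_width: 0.0503
```

```bash

python3 - <<'E'
from h import *
s=get_state();S=get_image("scene");print(s["time"],s["tool_pos"],yaw(s),s["force"])
crop(S,190,120,120,90,6,"h2.png")
E
```

```text
8.0 [0.46331467 0.1670761  0.00945113] (np.float64(-3.0102206671094303), array([-0.0036, -0.0014, -1.    ])) [-0.05863129  0.33137947 -0.06531227]
```

View pics/h2.png

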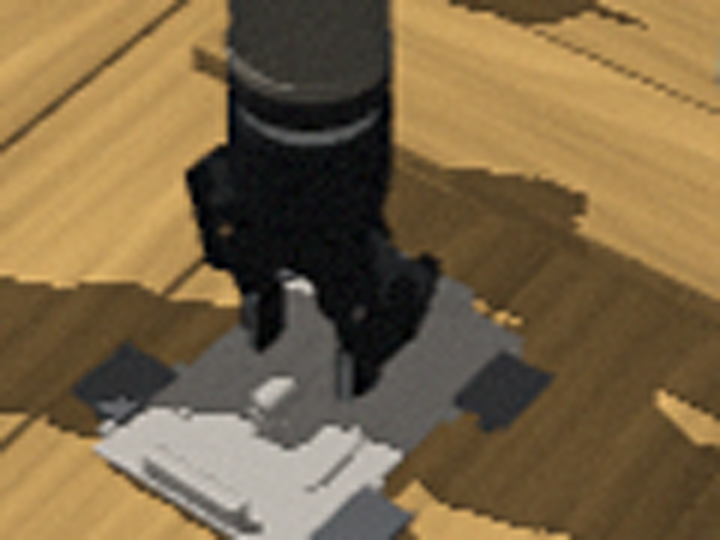

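Fingers straddle the bar at about (310,345). A little lower, then close.

>>> jog_arm(rows="0 0 0 0 0 -0.012 50; 0 0 0 0 0 -0.014 50; 0 0 0 0 0 -0.014 0; 0 0 0 0 0 -0.014 0; 0 0 0 0 0 -0.014 0; 0 0 0 0 0 -0.014 0; 0 0 0 0 0 -0.014 0", grip_force=60)

```text
time: 8.63
tool_pos: [0.4652, 0.1672, 0.0062]
ee_rot: [-1.57, 0.043, -0.043]
force: [-2.1, 0.9, 5.6]
grip_width: 0.0124
```

>>> jog_arm(rows="0 0 0 0 0 0.02 0; 0 0 0 0 0 0.06 0; 0 0 0 0 0 0.12 0; 0 0 0 0 0 0.2 0; 0 0 0 0 -0.04 0.28 0; 0 0 0 0 -0.1 0.36 0; 0 0 0 0.01 -0.18 0.4 0; 0 0 -0.005 0.02 -0.26 0.4 0; 0 0 -0.011 0.03 -0.34 0.4 0; 0 0 -0.011 0.04 -0.42 0.4 0; 0 0 -0.011 0.05 -0.5 0.4 0; 0 0 -0.011 0.06 -0.58 0.4 0")

```text
time: 9.63
tool_pos: [0.4882, -0.0666, 0.1653]
ee_rot: [-1.569, 0.071, -0.07]
force: [0.9, 0.4, -4.4]
grip_width: 0.0122
```

>>> jog_arm(rows="0 0 0 0.01 -0.08 0 0; 0 0 0 0.02 -0.16 0 0; 0 0 0 0.02 -0.24 0 0; 0 0 0 0.02 -0.32 0 0; 0 0 0 0.02 -0.38 0 0; 0 0 0 0.02 -0.41 0 0; 0 0 0 0.02 -0.41 0 0; 0 0 0 0.02 -0.41 0 0; 0 0 0 0.02 -0.41 0 0; 0 0 0 0.02 -0.41 0 0")

```text
time: 10.47
tool_pos: [0.4972, -0.2273, 0.1651]
ee_rot: [-1.569, 0.069, -0.068]
force: [0.6, -0.3, -5.1]
grip_width: 0.0124
```

```bash

python3 - <<'E'
from h import *
import pickle
s=get_state();S=get_image("scene");T=get_image("top");print(s["time"],s["tool_pos"],yaw(s),s["force"],s["torque"],s["grip_width"])
pickle.dump((T,S,s),open("im2.pkl","wb"))
crop(S,50,160,200,150,4,"p1s.png");crop(T,300,130,130,100,6,"p1t.png")
E
```

```text
10.4667 [ 0.49723113 -0.22732226  0.16513419] (np.float64(-5.009452359946681), array([-5.0e-04,  1.2e-03, -1.0e+00])) [ 0.61371039 -0.28526661 -5.14692106] [ 0.00218407 -0.05001802  0.0663317 ] 0.012415234193933868
```

View pics/p1s.png

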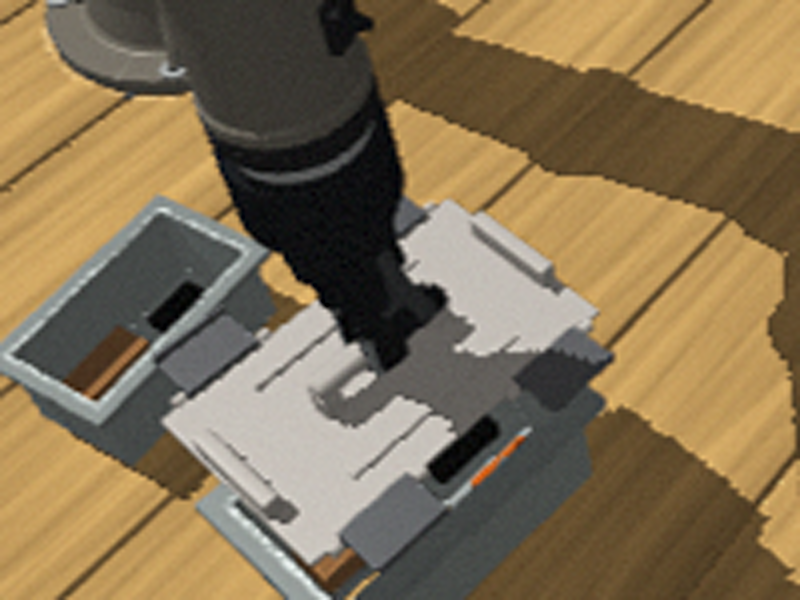

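View pics/p1t.png

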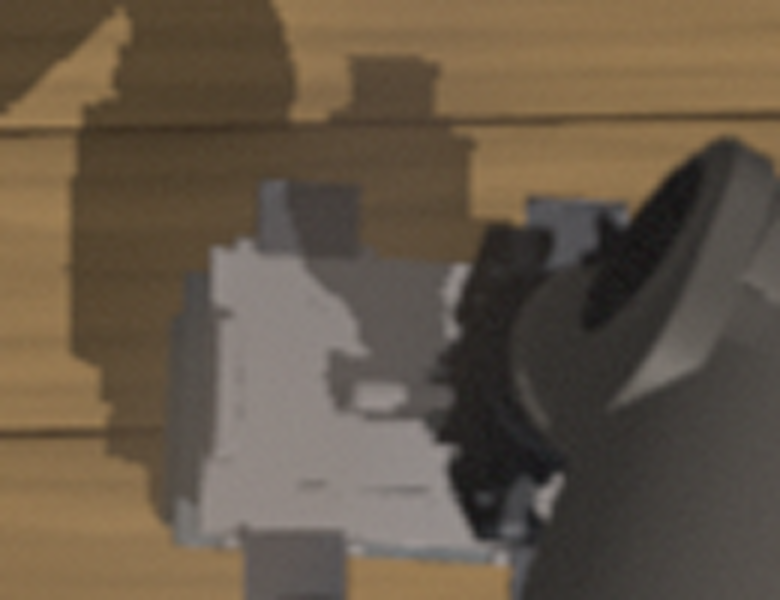

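```bash

python3 - <<'E'
from h import *
import pickle
T,S,s=pickle.load(open("im2.pkl","rb"))
z=.173
B=np.array([cp(S,50,160,4,*p,z) for p in [(442,200),(164,403),(322,560),(599,310)]])
print(B,B.mean(0),np.linalg.norm(B-np.roll(B,1,0),axis=1),(B[0]+B[2])/2,(B[1]+B[3])/2)
e=[B[1]-B[0],B[2]-B[3],B[3]-B[0],B[2]-B[1]];print([np.degrees(np.arctan2(x[1],x[0])).round(2) for x in e])
C=np.array([cp(T,300,130,6,*p,z) for p in [(213,247),(203,537)]]);print(C,C.mean(0)-[0.0871*.098,.0,0]+np.array([0,-.098*.996,0]))
# overlay predicted lid & box model
def draw(d,u0,v0,w,h,f,name,lc,la,bc=(.4963,-.2314),ba=84.9,zl=z):
    c=cv2.resize(d["img"][v0:v0+h,u0:u0+w,::-1],None,fx=f,fy=f,interpolation=cv2.INTER_CUBIC)
    def poly(cx,a,hx,hy,zz,col):
        a=np.radians(a);x=np.array([np.cos(a),np.sin(a)]);y=np.array([-x[1],x[0]])
        P=[np.r_[np.array(cx)+sx*hx*x+sy*hy*y,zz] for sx,sy in((1,1),(1,-1),(-1,-1),(-1,1))]
        q=((proj(d,P)-[u0,v0]+.5)*f).astype(int);cv2.polylines(c,[q.reshape(-1,1,2)],True,col,1)
    poly(lc,la,.098,.062,zl,(0,0,255));poly(bc,ba,.098,.063,.09,(0,255,0))
    cv2.imwrite("pics/"+name,c)
draw(S,50,160,200,150,4,"p2s.png",(.4957,-.2257),84.9)
draw(T,300,130,130,100,6,"p2t.png",(.4963,-.2257),84.9)
E
```

```text
[[ 0.4411 -0.1265  0.173 ]
 [ 0.4191 -0.3098  0.173 ]
 [ 0.5512 -0.3236  0.173 ]
 [ 0.5656 -0.1336  0.173 ]] [ 0.49425  -0.223375  0.173   ] [0.12470229 0.18461552 0.13281886 0.1905449 ] [ 0.49615 -0.22505  0.173  ] [ 0.49235 -0.2217   0.173  ]
[np.float64(-96.84), np.float64(-94.33), np.float64(-3.26), np.float64(-5.96)]
[[ 0.5688 -0.1333  0.173 ]
 [ 0.4435 -0.1239  0.173 ]] [ 0.4976142 -0.226208   0.173    ]
```

View pics/p2s.png

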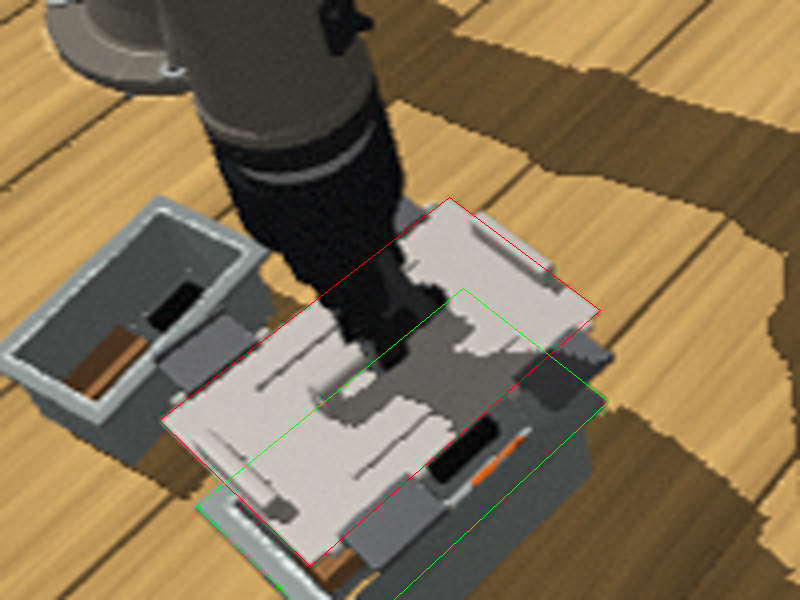

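View pics/p2t.png

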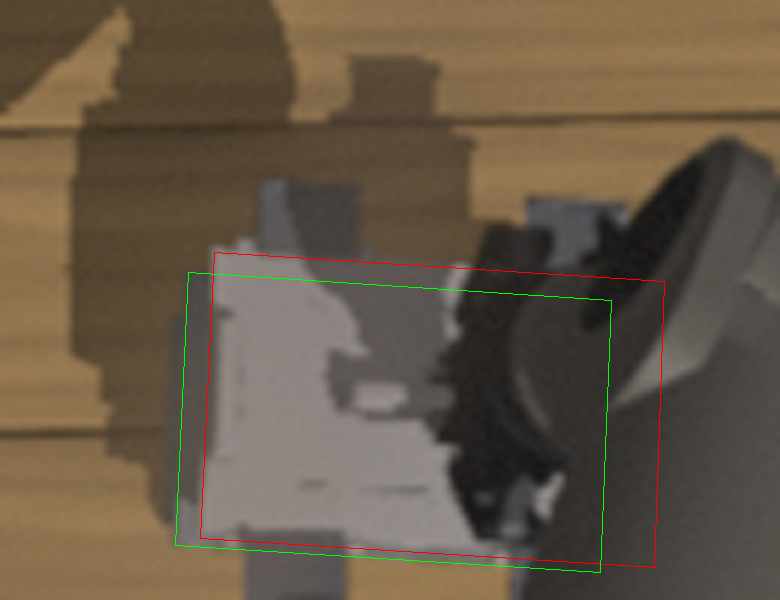

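>>> jog_arm(rows="0 0 0 0 -0.0145 -0.03 0; 0 0 0 0 -0.0145 -0.07 0; 0 0 0 0 -0.0145 -0.11 0; 0 0 0 0 -0.0145 -0.14 0; 0 0 0 0 -0.0145 -0.14 0; 0 0 0 0 -0.0145 -0.14 0; 0 0 0 0 -0.0145 -0.14 0")

```text
time: 11.15
tool_pos: [0.4977, -0.2353, 0.1099]
ee_rot: [-1.57, 0.07, -0.071]
force: [0.8, 0.2, -4.3]
grip_width: 0.0125
```

```bash
cat >> h.py <<'E'
def draw(d,u0,v0,w,h,f,name,lc,la,zl,bc=(.4963,-.2314),ba=84.9):
    c=cv2.resize(d["img"][v0:v0+h,u0:u0+w,::-1],None,fx=f,fy=f,interpolation=cv2.INTER_CUBIC)
    def poly(cx,a,hx,hy,zz,col):
        a=np.radians(a);x=np.array([np.cos(a),np.sin(a)]);y=np.array([-x[1],x[0]])
        P=[np.r_[np.array(cx)+sx*hx*x+sy*hy*y,zz] for sx,sy in((1,1),(1,-1),(-1,-1),(-1,1))]
        q=((proj(d,P)-[u0,v0]+.5)*f).astype(int);cv2.polylines(c,[q.reshape(-1,1,2)],True,col,1)
    poly(lc,la,.098,.062,zl,(0,0,255));poly(bc,ba,.098,.063,.09,(0,255,0))
    cv2.imwrite("pics/"+name,c)
E
python3 - <<'E'
from h import *
import pickle
s=get_state();S=get_image("scene");T=get_image("top");print(s["time"],s["tool_pos"],yaw(s),s["force"],s["torque"],s["grip_width"])
pickle.dump((T,S,s),open("im3.pkl","wb"))
zl=s["tool_pos"][2]+.0078
draw(S,60,190,160,120,5,"p3s.png",(.4963,-.2314),84.9,zl)
draw(T,300,130,130,100,6,"p3t.png",(.4963,-.2314),84.9,zl)
E
```

```text
11.15 [ 0.49770458 -0.23531162  0.10990996] (np.float64(-5.140580675351524), array([ 1.1e-03, -6.0e-04, -1.0e+00])) [ 0.78449163  0.17902392 -4.33761334] [-0.02250707 -0.02161267 -0.01028632] 0.012510990415731197
```

View pics/p3s.png

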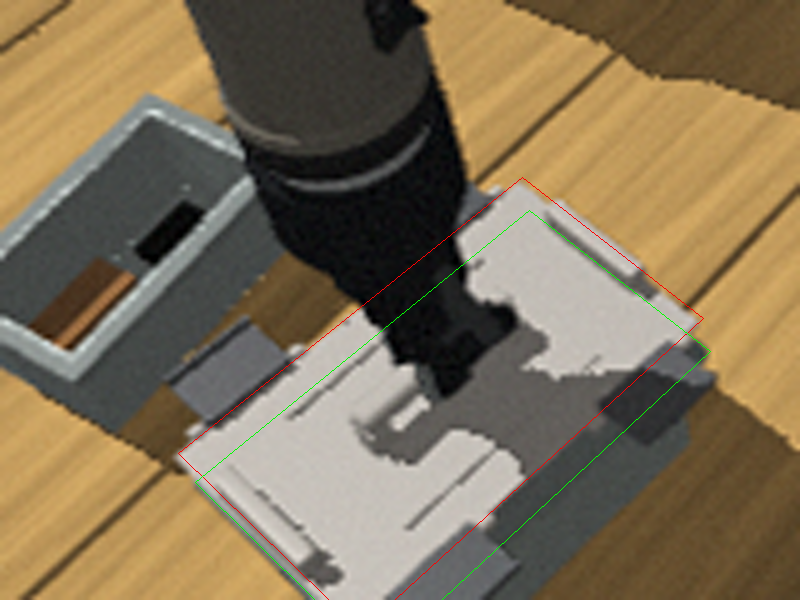

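View pics/p3t.png

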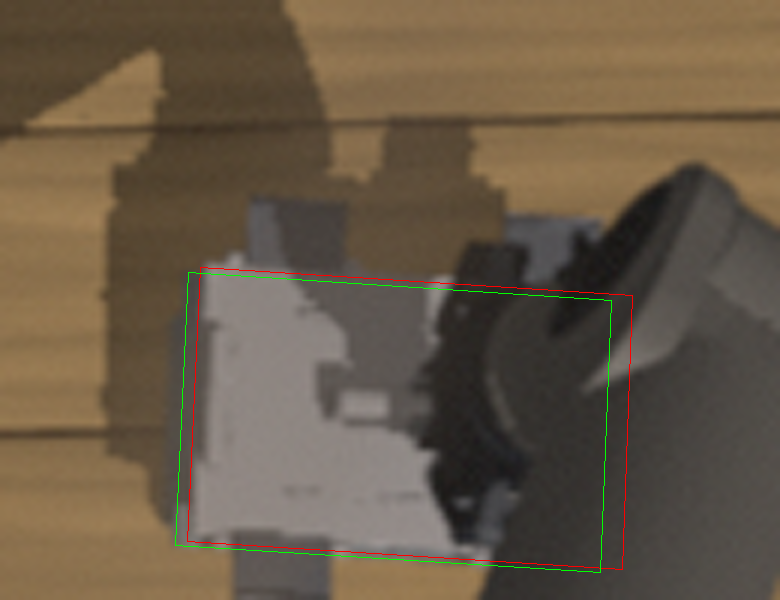

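>>> jog_arm(rows="0 0 0 0 0.0025 -0.01 0; 0 0 0 0 0.0025 -0.02 0; 0 0 0 0 0.0025 -0.03 0; 0 0 0 0 0.0025 -0.04 0; 0 0 0 0 0.0025 -0.045 0; 0 0 0 0 0.0025 -0.045 0")

```text
time: 11.75
tool_pos: [0.4966, -0.2337, 0.0907]
ee_rot: [-1.569, 0.072, -0.069]
force: [0.1, -0.5, -3.8]
grip_width: 0.0125
```

>>> jog_arm(rows="0 0 0 0 0 -0.005 0; 0 0 0 0 0 -0.01 0; 0 0 0 0 0 -0.013 0; 0 0 0 0 0 -0.013 0; 0 0 0 0 0 -0.013 0")

```text
time: 12.17
tool_pos: [0.4972, -0.234, 0.0863]
ee_rot: [-1.57, 0.07, -0.071]
force: [0.3, 0.0, -3.8]
grip_width: 0.0121
```

>>> jog_arm(rows="0 0 0 0 0 -0.003 0; 0 0 0 0 0 -0.006 0; 0 0 0 0 0 -0.006 0; 0 0 0 0 0 -0.006 0")

```text
time: 12.5
tool_pos: [0.4974, -0.2339, 0.0861]
ee_rot: [-1.568, 0.07, -0.071]
force: [-5.4, 3.4, 12.6]
grip_width: 0.0122
```

```bash
python3 - <<'E'
from h import *
import pickle
s=get_state();S=get_image("scene");T=get_image("top");print(s["time"],s["tool_pos"],yaw(s),s["force"],s["torque"],s["grip_width"])
draw(S,60,190,160,120,5,"p4s.png",(.4963,-.2314),84.9,.094)
draw(T,300,130,130,100,6,"p4t.png",(.4963,-.2314),84.9,.094)
E
```

```text
12.5 [ 0.49735655 -0.23392737  0.08614043] (np.float64(-5.153445144116822), array([ 7.0e-04,  1.7e-03, -1.0e+00])) [-5.43675891  3.40283823 12.63580577] [ 0.65026335  1.1265988  -0.04370086] 0.012229662289850363
```

View pics/p4s.png

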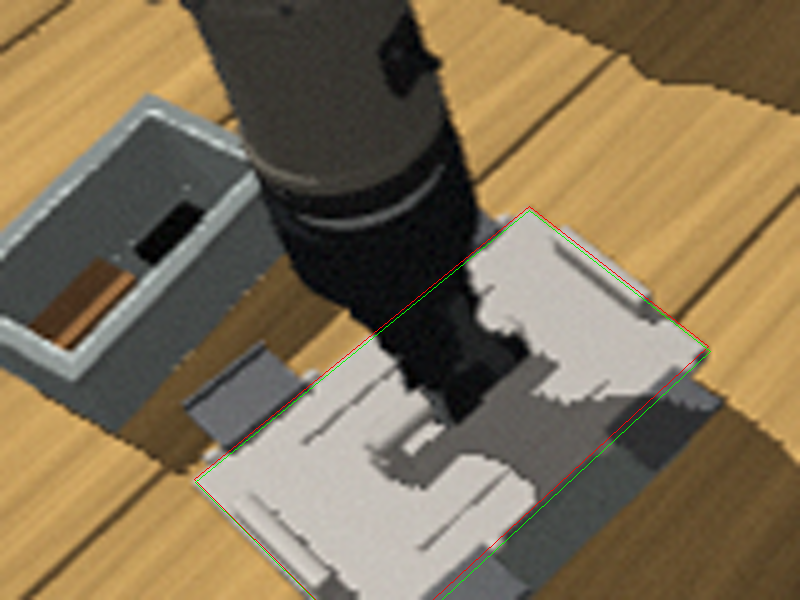

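View pics/p4t.png

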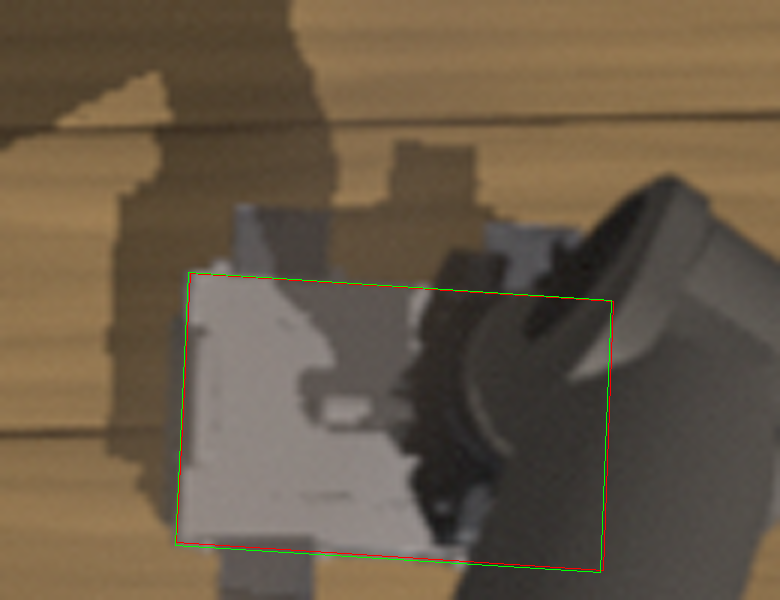

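>>> jog_arm(rows="0 0 0 0 0 0.002 0; 0 0 0 0 0 0.002 45; 0 0 0 0 0 0.002 45; 0 0 0 0 0 0.002 45; 0 0 0 0 0 0.01 45; 0 0 0 0 0 0.04 45; 0 0 0 0 0 0.1 45; 0 0 0 0 0 0.18 45; 0 0 0 0 0.08 0.26 20; 0 0 0 0 0.18 0.3 0; 0 0 0 0 0.28 0.3 0; 0 0 0 0 0.38 0.3 0")

```text
time: 13.6
tool_pos: [0.4985, -0.0823, 0.2067]
ee_rot: [-1.569, 0.068, -0.077]
force: [0.7, 0.7, -0.7]
grip_width: 0.0001
```

```bash
python3 - <<'E'
from h import *
import pickle
s=get_state();S=get_image("scene");T=get_image("top");print(s["time"],s["tool_pos"],yaw(s),s["force"],s["torque"],s["grip_width"],s["qpos"])
pickle.dump((T,S,s),open("im4.pkl","wb"))
crop(S,60,180,160,120,5,"q1s.png")
crop(T,300,130,130,100,6,"q1t.png")
E
```

```text
13.6 [ 0.49846537 -0.08233056  0.20670962] (np.float64(-5.277937200060664), array([ 5.5e-03,  4.0e-04, -1.0e+00])) [ 0.67053305  0.74622869 -0.69347819] [ 0.06951143  0.0072849  -0.00095127] 0.0001479787979741606 [-0.5000098   0.16368142  0.65166826  1.89781615 -0.11188394  1.11025817
  0.10241591]
```

View pics/q1s.png

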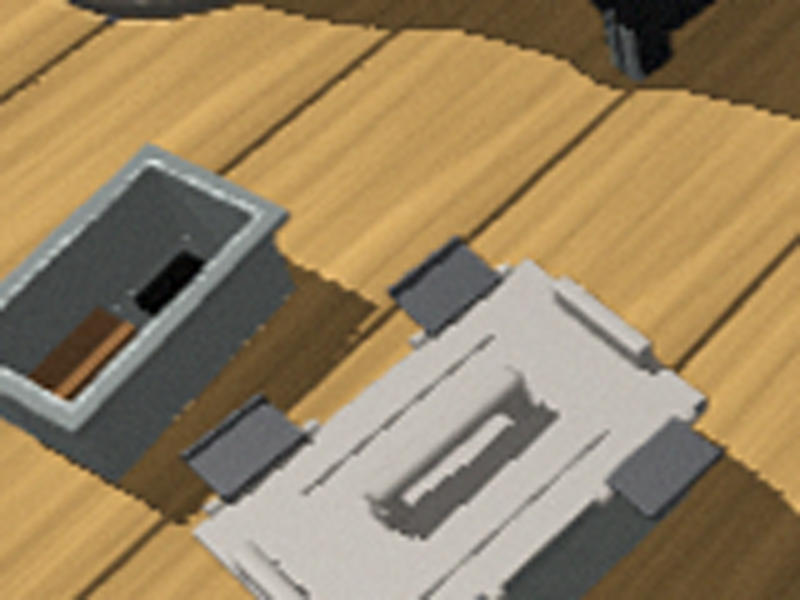

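View pics/q1t.png

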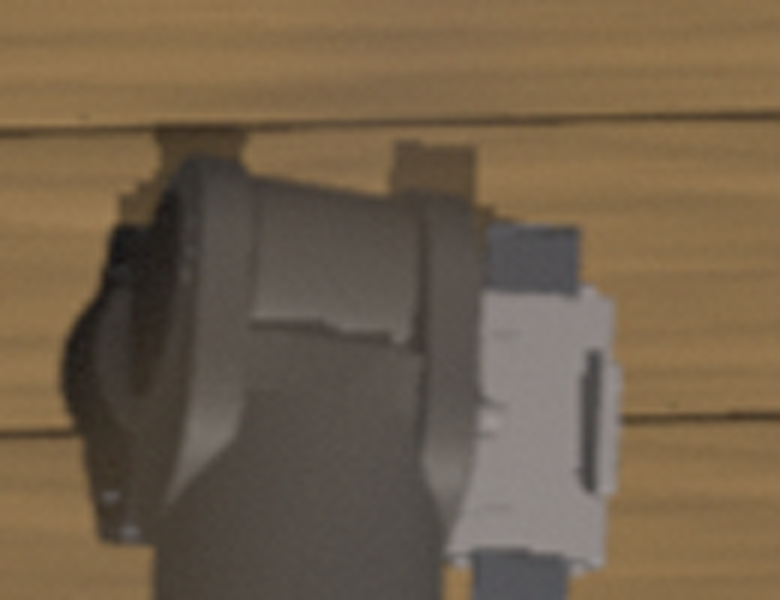

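>>> jog_arm(rows="0 0 0 0.08 -0.05 0 0; 0 0 0 0.16 -0.12 0 0; 0 0 0 0.239 -0.2 0 0; 0 0 0 0.239 -0.25 -0.08 0; 0 0 0 0.239 -0.25 -0.16 0; 0 0 0 0.239 -0.25 -0.19 0; 0 0 0 0.239 -0.25 -0.19 0; 0 0 0 0.239 -0.25 -0.19 0")

```text
time: 14.37
tool_pos: [0.5929, -0.1821, 0.1283]
ee_rot: [-1.569, 0.07, -0.07]
force: [0.7, 0.1, 0.2]
grip_width: -0.0002
```

```bash
python3 - <<'E'
from h import *
import pickle
s=get_state();S=get_image("scene");T=get_image("top");print(s["time"],s["tool_pos"],yaw(s),s["force"],s["torque"],s["grip_width"])
c=cv2.resize(S["img"][180:300,80:240,::-1],None,fx=5,fy=5,interpolation=cv2.INTER_CUBIC)
u,v=proj(S,s["tool_pos"])[0];cv2.circle(c,(int((u-80+.5)*5),int((v-180+.5)*5)),3,(0,0,255),-1)
cv2.imwrite("pics/c1s.png",c)
k=512/800
print([pix2(T,a*k,b*k,.06) for a,b in((537,420),(622,408),(627,463),(545,475))])
E
```

```text
14.3667 [ 0.59288701 -0.18213791  0.12830049] (np.float64(-5.082107374845653), array([-2.e-04,  5.e-04, -1.e+00])) [0.68204812 0.11260311 0.19440264] [-0.00185324 -0.00471344 -0.07148474] -0.00018618841889795642
[array([ 0.3071, -0.1709,  0.06  ]), array([ 0.3244, -0.3244,  0.06  ]), array([ 0.227 , -0.3284,  0.06  ]), array([ 0.2099, -0.1811,  0.06  ])]
```

View pics/c1s.png

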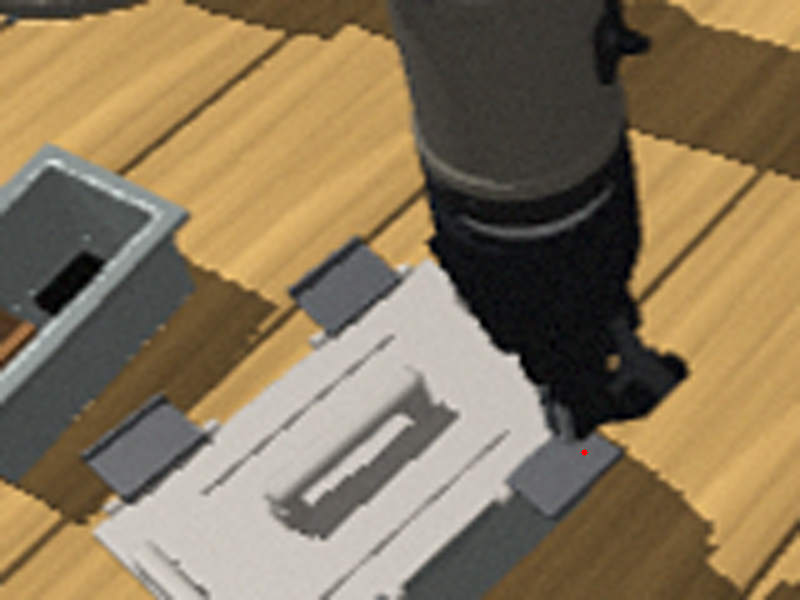

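>>> jog_arm(rows="0 0 0 0.003 0 -0.05 0; 0 0 0 0.003 0 -0.08 0; 0 0 0 0.003 0 -0.1 0; 0 0 0 0.003 0 -0.12 0; 0 0 0 0.003 0 -0.133 0; 0 0 0 0.003 0 -0.133 0")

```text
time: 14.97
tool_pos: [0.5935, -0.1826, 0.0738]
ee_rot: [-1.569, 0.071, -0.069]
force: [1.1, -0.8, 0.1]
grip_width: -0.0001
```

```bash
cat > look.py <<'E'
from h import *
import sys
n,u0,v0=sys.argv[1],int(sys.argv[2]),int(sys.argv[3])
s=get_state();S=get_image("scene");print(s["time"],s["tool_pos"],yaw(s)[0],s["force"],s["torque"])
c=cv2.resize(S["img"][v0:v0+90,u0:u0+120,::-1],None,fx=6,fy=6,interpolation=cv2.INTER_CUBIC)
c=np.clip(255*(c/255.)**.6,0,255).astype(np.uint8)
cv2.imwrite("pics/"+n,c)
E
python3 look.py c2.png 130 210
```

```text
14.9667 [ 0.59345785 -0.18259653  0.07380247] -5.129532206021672 [ 1.10718741 -0.76114246  0.11945791] [-0.01714421  0.06906936 -0.02071271]
```

View pics/c2.png

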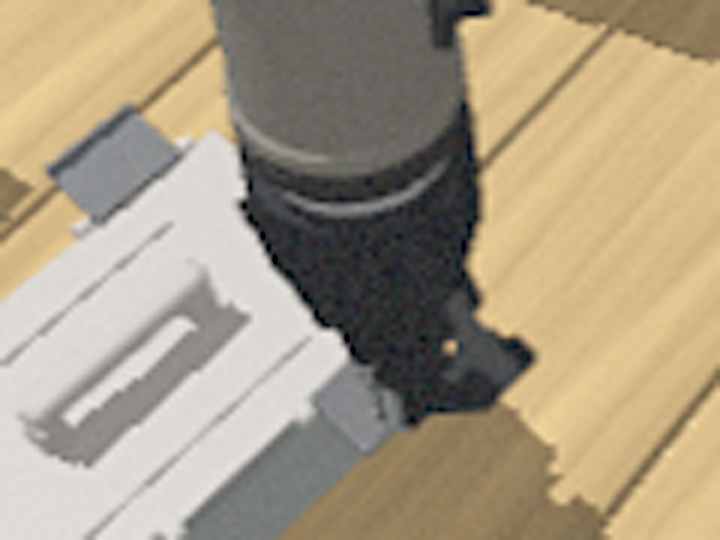

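>>> jog_arm(rows="0 0 0 0 0 -0.02 0; 0 0 0 0 0 -0.04 0; 0 0 0 0 0 -0.055 0; 0 0 0 0 0 -0.055 0; 0 0 0 0 0 -0.055 0")

```text
time: 15.43
tool_pos: [0.5937, -0.1829, 0.0521]
ee_rot: [-1.57, 0.071, -0.07]
force: [0.8, -0.4, -0.1]
grip_width: -0.0003
```

```bash
python3 look.py c3.png 130 210
```

```text
15.4333 [ 0.5937032  -0.18287621  0.05206313] -5.146795229052504 [ 0.83707403 -0.40504651 -0.12209397] [ 0.00390033  0.00346524 -0.00824916]
```

View pics/c3.png

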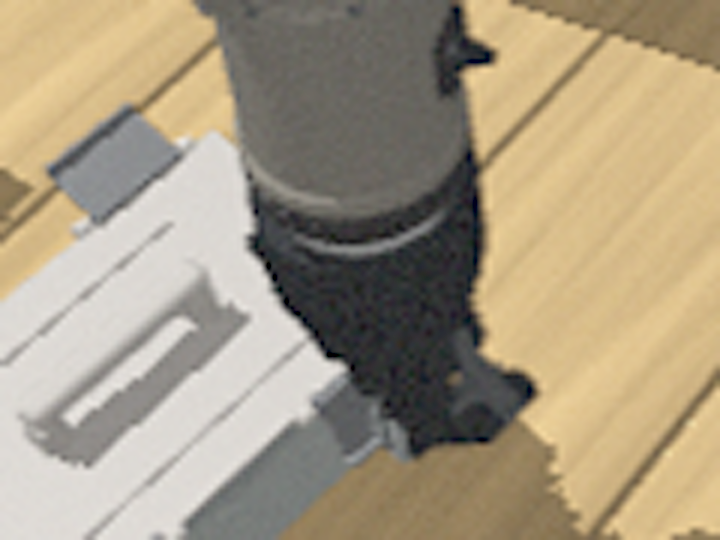

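>>> jog_arm(rows="0 0 0 -0.01 0.001 0 0; 0 0 0 -0.02 0.002 0 0; 0 0 0 -0.025 0.002 0 0; 0 0 0 -0.03 0.003 0 0; 0 0 0 -0.03 0.003 0 0; 0 0 0 -0.03 0.003 0 0")

```text
time: 15.98
tool_pos: [0.5878, -0.182, 0.0548]
ee_rot: [-1.572, 0.06, -0.079]
force: [9.1, -0.7, -1.8]
grip_width: -0.0001
```

```bash
python3 look.py c4.png 130 210
```

```text
15.9833 [ 0.58777616 -0.18203338  0.05479809] -5.081015202335078 [ 9.10863029 -0.70984758 -1.84821374] [-0.169477   -1.98188512  0.01115002]
```

View pics/c4.png

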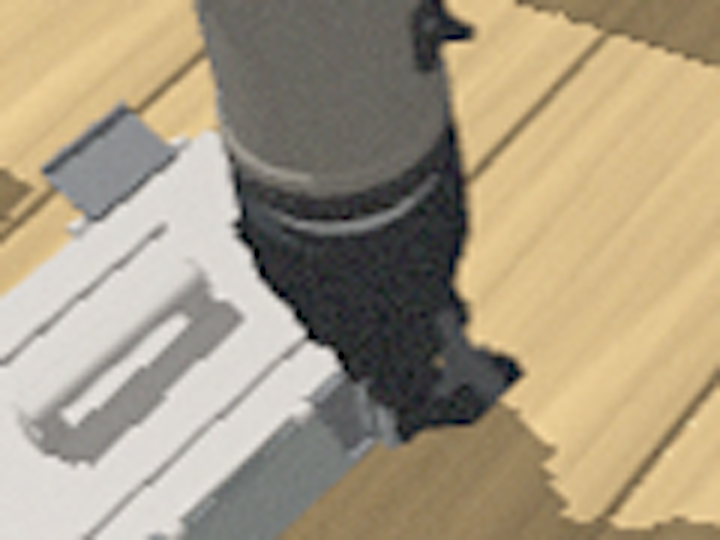

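>>> jog_arm(rows="0 0 0 -0.006 0.0005 0 0; 0 0 0 -0.012 0.001 0 0; 0 0 0 -0.012 0.001 0 0; 0 0 0 -0.012 0.001 0 0")

```text
time: 16.37
tool_pos: [0.5835, -0.1814, 0.0549]
ee_rot: [-1.572, 0.059, -0.08]
force: [9.6, -0.5, -2.0]
grip_width: 0.0003
```

```bash
python3 look.py c5.png 130 210
```

```text
16.3667 [ 0.58346605 -0.18143807  0.05488406] -5.06313929846055 [ 9.59965889 -0.47675456 -2.00473576] [-0.12842934 -2.07887939 -0.00521854]
```

View pics/c5.png

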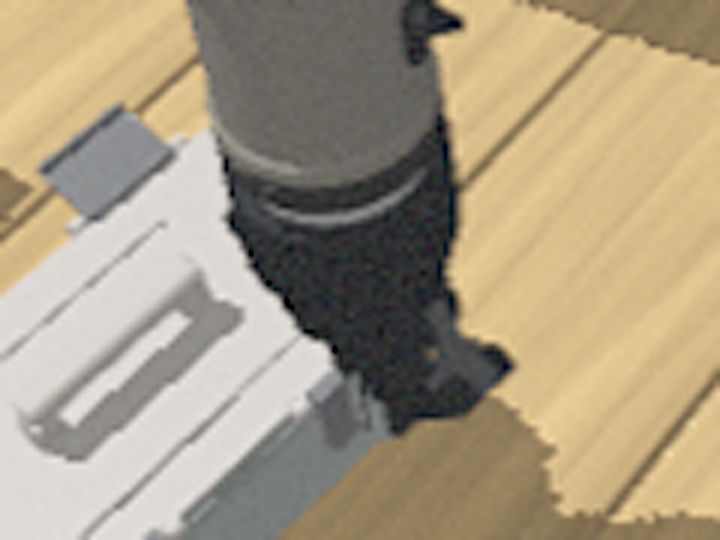

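>>> jog_arm(rows="0 0 0 -0.006 0.0005 0 0; 0 0 0 -0.012 0.001 0 0; 0 0 0 -0.012 0.001 0 0; 0 0 0 -0.012 0.001 0 0")

```text
time: 16.75
tool_pos: [0.5836, -0.1815, 0.0561]
ee_rot: [-1.574, 0.051, -0.087]
force: [18.0, -0.9, -5.2]
grip_width: 0.0002
```

```bash
python3 look.py c6.png 130 210
```

```text
16.75 [ 0.58361953 -0.18153455  0.05610008] -5.014604746794804 [17.97348465 -0.90466109 -5.15612128] [-0.37751652 -3.84617097  0.02168968]
```

View pics/c6.png

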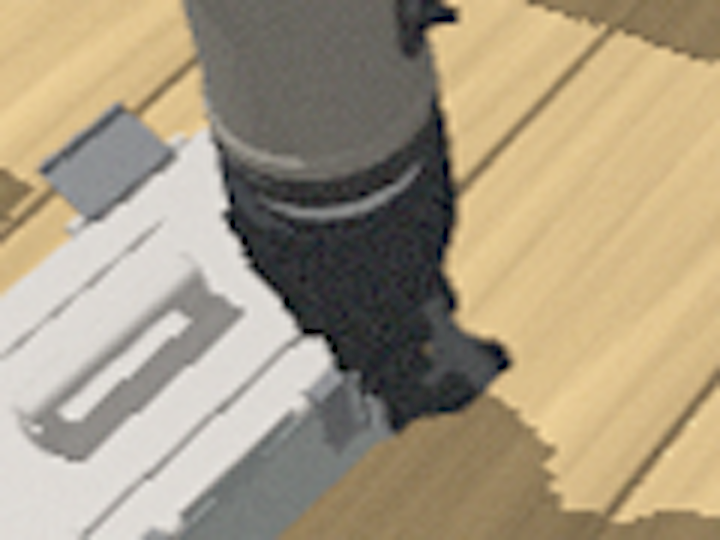

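>>> jog_arm(rows="0 0 0 0.03 -0.002 0 0; 0 0 0 0.08 -0.007 0 0; 0 0 0 0.13 -0.01 0.02 0; 0 0 0 0.13 -0.01 0.1 0; 0 0 0 0.13 0.05 0.2 0; 0 0 0 0.13 0.15 0.3 0; 0 0 0 0.1 0.25 0.3 0; 0 0 0 0.1 0.25 0.3 0")

```text
time: 17.47
tool_pos: [0.6134, -0.0751, 0.1755]
ee_rot: [-1.565, 0.064, -0.069]
force: [0.4, 1.2, -0.5]
grip_width: -0.0004
```

```bash
python3 look.py c7.png 100 215
```

```text
17.4667 [ 0.61341189 -0.07506739  0.17550038] -4.849325069189367 [ 0.36445199  1.15146276 -0.45162462] [ 0.02433804 -0.02659282 -0.03772524]
```

View pics/c7.png

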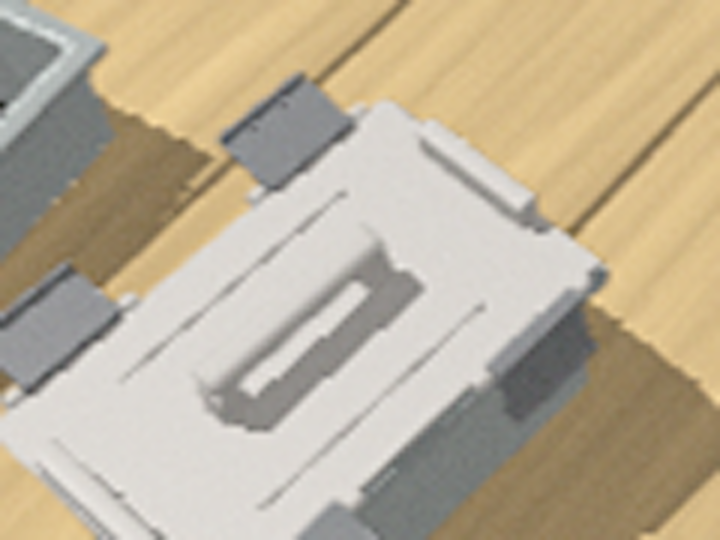

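```bash
cat > clip.py <<'E'
from h import *
import sys
# args: name u0 v0 k sx sy dlid
n,u0,v0=sys.argv[1],int(sys.argv[2]),int(sys.argv[3])
sx,sy=int(sys.argv[4]),int(sys.argv[5]);dv=float(sys.argv[6]) if len(sys.argv)>6 else 0
S=get_image("scene")
c=cv2.resize(S["img"][v0:v0+60,u0:u0+80,::-1],None,fx=10,fy=10,interpolation=cv2.INTER_CUBIC)
c=np.clip(255*(c/255.)**.6,0,255).astype(np.uint8)
a=np.radians(84.9);u=np.array([np.cos(a),np.sin(a)]);v=np.array([-u[1],u[0]])
for ang,col in((0,(0,0,255)),(.3,(0,255,0)),(.6,(255,0,0))):
    P=[]
    for x in(-.022,.022):
        for r,o in((0.0,.006),(.028,.006),(.028,.010)):
            yy=.064+r*np.sin(ang)+o*np.cos(ang);z=.093-r*np.cos(ang)+o*np.sin(ang)
            P.append(np.r_[np.array([.4963,-.2314])+v*dv+u*(sx*.058+x)+v*sy*yy,z])
    P=[P[i] for i in(0,1,2,5,4,3)]
    q=((proj(S,P)-[u0,v0]+.5)*10).astype(int);cv2.polylines(c,[q.reshape(-1,1,2)],True,col,1)
cv2.imwrite("pics/"+n,c)
E
python3 clip.py k4.png 150 240 1 -1 0.001
```

View pics/k4.png

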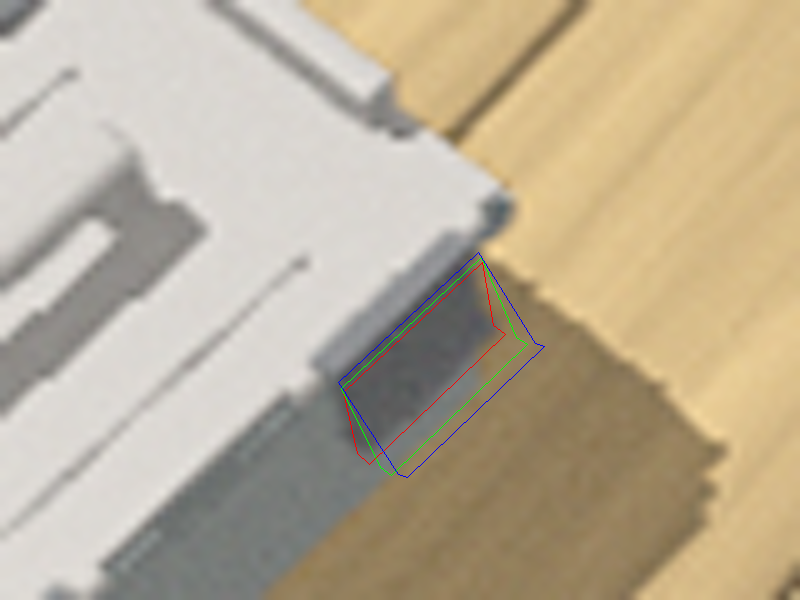

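>>> jog_arm(rows="0 0 0 -0.08 -0.07 0 0; 0 0 0 -0.15 -0.14 0 0; 0 0 0 -0.22 -0.21 0 0; 0 0 0 -0.29 -0.28 0 0; 0 0 0 -0.36 -0.35 0 0; 0 0 0 -0.43 -0.42 0 0; 0 0 0 -0.5 -0.48 0 0; 0 0 0 -0.538 -0.516 -0.04 0; 0 0 0 -0.538 -0.516 -0.1 0; 0 0 0 -0.538 -0.516 -0.12 0; 0 0 0 -0.538 -0.516 -0.12 0")

```text
time: 18.48
tool_pos: [0.3947, -0.2868, 0.1227]
ee_rot: [-1.568, 0.076, -0.068]
force: [0.4, -0.1, -0.2]
grip_width: 0.0001
```

```bash
python3 look.py c8.png 70 215
```

```text
18.4833 [ 0.39471508 -0.28679971  0.12267014] -5.249556946228911 [ 0.37787067 -0.06528783 -0.18945585] [ 0.03817522  0.04456541 -0.0236213 ]
```

View pics/c8.png

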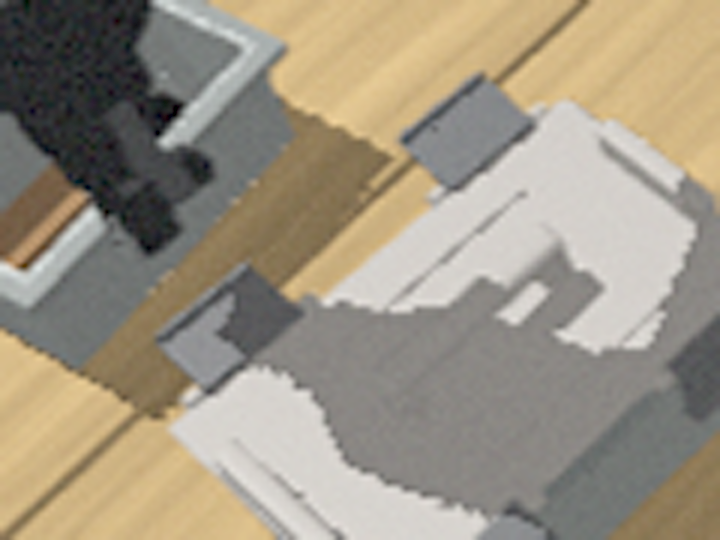

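```bash
python3 - <<'E'
from h import *
s=get_state();S=get_image("scene")
for dz in(0,.01,.02,.03,.04):print(dz,((proj(S,s["tool_pos"]+[0,0,dz])-[70,215]+.5)*6).round())
T=get_image("top");c=cv2.resize(T["img"][130:250,300:440,::-1],None,fx=5.5,fy=5,interpolation=cv2.INTER_CUBIC)
cv2.imwrite("pics/c8t.png",c);print(s["qpos"])
E
```

```text
0 [[175. 273.]]
0.01 [[167. 258.]]
0.02 [[159. 243.]]
0.03 [[151. 228.]]
0.04 [[143. 213.]]
[-0.11379291  0.26854519  0.76260276  2.02317167 -0.22835669  0.93713254
  0.6776633 ]
```

View pics/c8t.png

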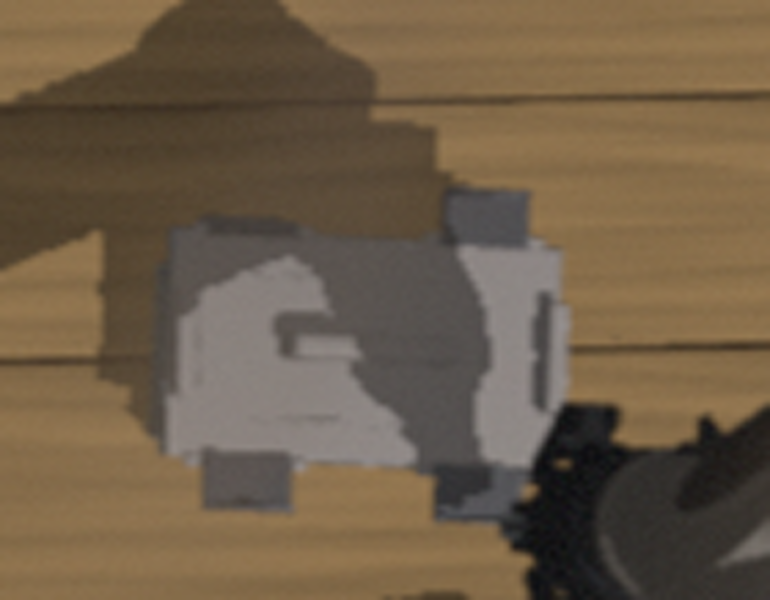

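>>> jog_arm(rows="0 0 0 0.016 0.013 0 0; 0 0 0 0.016 0.013 0 0; 0 0 0 0.016 0.013 -0.05 0; 0 0 0 0.016 0.013 -0.09 0; 0 0 0 0.016 0.013 -0.12 0; 0 0 0 0.016 0.013 -0.12 0")

```text
time: 19.13
tool_pos: [0.4027, -0.2808, 0.0749]
ee_rot: [-1.568, 0.072, -0.067]
force: [0.6, 0.5, 0.8]
grip_width: -0.0003
```

```bash
python3 look.py c9.png 70 215
```

```text
19.1333 [ 0.40267648 -0.28081411  0.07491188] -5.073274038841381 [0.6262048  0.51097698 0.78474844] [0.02331237 0.05266914 0.01578966]
```

View pics/c9.png

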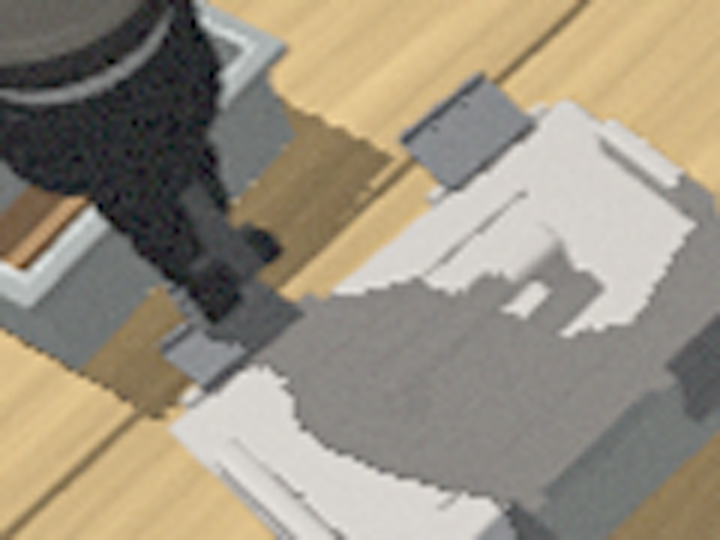

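>>> jog_arm(rows="0 0 0 -0.003 0 -0.02 0; 0 0 0 -0.007 0 -0.04 0; 0 0 0 -0.007 0 -0.058 0; 0 0 0 -0.007 0 -0.058 0; 0 0 0 -0.007 0 -0.058 0")

```text
time: 19.6
tool_pos: [0.4006, -0.2821, 0.0533]
ee_rot: [-1.57, 0.071, -0.07]
force: [0.6, -1.5, -0.3]
grip_width: -0.0
```

```bash
python3 look.py c10.png 70 215
```

```text
19.6 [ 0.4005637  -0.28214608  0.05329061] -5.132912887116788 [ 0.57869343 -1.49538103 -0.31022066] [-0.01242396  0.00803961  0.00454095]
```

View pics/c10.png

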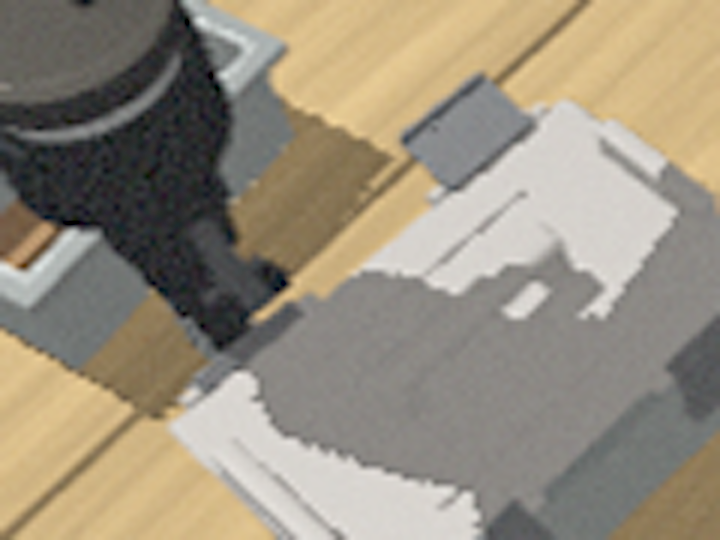

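>>> jog_arm(rows="0 0 0 0.01 -0.001 0 0; 0 0 0 0.02 -0.002 0 0; 0 0 0 0.03 -0.003 0 0; 0 0 0 0.035 -0.003 0 0; 0 0 0 0.035 -0.003 0 0; 0 0 0 0.035 -0.003 0 0")

```text
time: 20.15
tool_pos: [0.4092, -0.2822, 0.0516]
ee_rot: [-1.566, 0.079, -0.063]
force: [-7.9, 0.3, -1.6]
grip_width: -0.0004
```

>>> jog_arm(rows="0 0 0 0.006 -0.0005 0 0; 0 0 0 0.012 -0.001 0 0; 0 0 0 0.012 -0.001 0 0; 0 0 0 0.012 -0.001 0 0")

```text
time: 20.48
tool_pos: [0.4091, -0.282, 0.051]
ee_rot: [-1.563, 0.087, -0.058]
force: [-16.4, 1.3, 3.0]
grip_width: -0.0001
```

>>> jog_arm(rows="0 0 0 0.006 -0.0005 0 0; 0 0 0 0.006 -0.0005 0 0; 0 0 0 -0.03 0.002 0 0; 0 0 0 -0.08 0.007 0 0; 0 0 0 -0.1 0.01 0.02 0; 0 0 0 -0.1 0.01 0.1 0; 0 0 0 -0.1 0.05 0.2 0; 0 0 0 -0.1 0.13 0.24 0; 0 0 0 -0.1 0.23 0.24 0; 0 0 0 -0.1 0.32 0.2 0; 0 0 0 -0.1 0.32 0.2 0")

```text
time: 21.4
tool_pos: [0.3782, -0.1484, 0.1318]
ee_rot: [-1.565, 0.066, -0.06]
force: [-0.5, -0.3, -0.5]
grip_width: -0.0
```

```bash
python3 look.py c11.png 70 215; python3 - <<'E'
from h import *
T=get_image("top");c=cv2.resize(T["img"][150:240,310:430,::-1],None,fx=6,fy=6,interpolation=cv2.INTER_CUBIC)
cv2.imwrite("pics/c11t.png",np.clip(255*(c/255.)**.7,0,255).astype(np.uint8))
E
```

```text
21.4 [ 0.37823154 -0.1483868   0.13184423] -4.5858652690204735 [-0.50326933 -0.34484931 -0.47927776] [-0.01347353  0.10687684 -0.01590913]
```

View pics/c11.png

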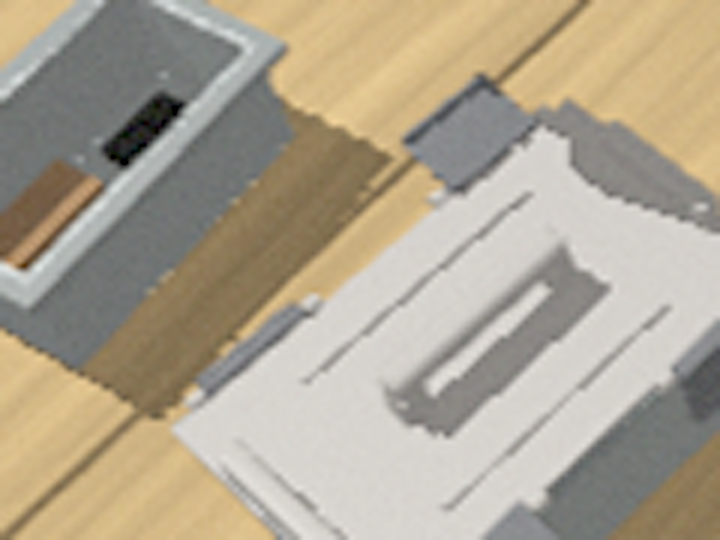

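View pics/c11t.png

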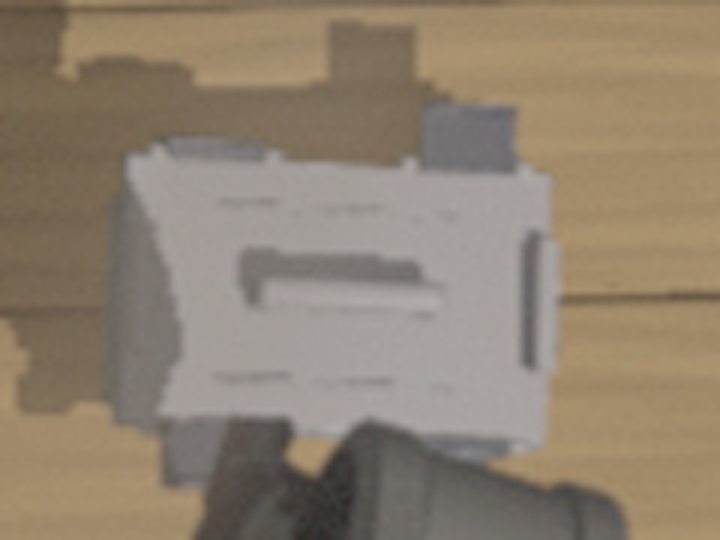

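```bash
python3 clip.py k2.png 85 245 -1 1 0.000
```

```text
(no output)
```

View pics/k2.png

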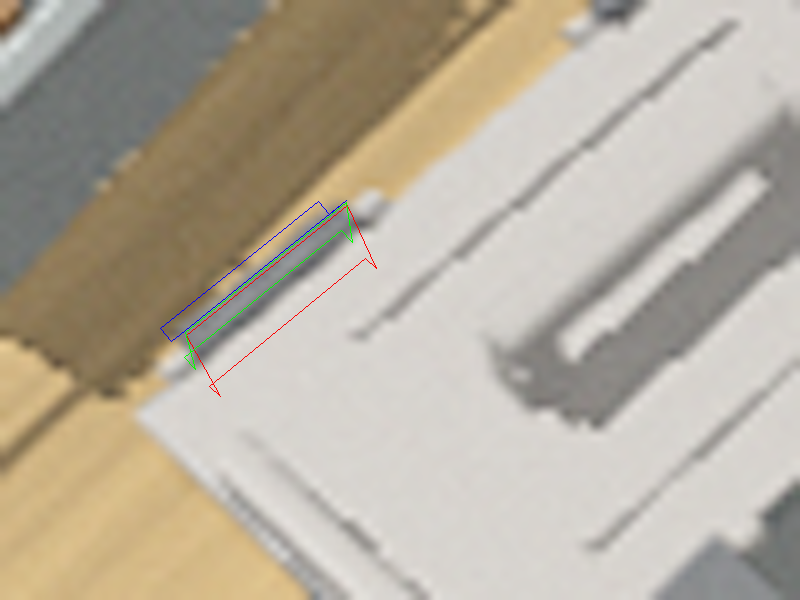

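>>> jog_arm(rows="0 0 0 0.086 -0.044 0 0; 0 0 0 0.086 -0.044 0 0; 0 0 0 0.086 -0.044 -0.06 0; 0 0 0 0.086 -0.044 -0.11 0; 0 0 0 0.086 -0.044 -0.142 0; 0 0 0 0.083 -0.044 -0.16 0; 0 0 0 0.08 -0.044 -0.18 0; 0 0 0 0.08 -0.044 -0.198 0; 0 0 0 0.08 -0.044 -0.198 0; 0 0 0 0.08 -0.044 -0.198 0")

```text
time: 22.38
tool_pos: [0.4116, -0.1737, 0.0544]
ee_rot: [-1.57, 0.071, -0.071]
force: [-0.1, 0.8, 0.3]
grip_width: -0.0001
```

```bash
python3 look.py c12.png 90 195
```

```text
22.3833 [ 0.4115916  -0.17368591  0.05444599] -5.17130381721401 [-0.11060905  0.80055224  0.26190615] [ 0.00725922  0.0160623  -0.03597644]
```

View pics/c12.png

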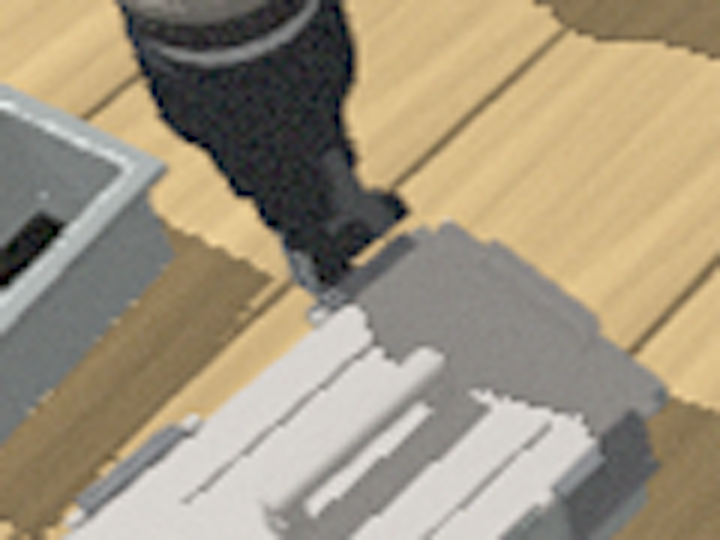

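>>> jog_arm(rows="0 0 0 -0.004 0.01 -0.003 0; 0 0 0 0.01 0.012 -0.004 0; 0 0 0 0.02 0.011 -0.004 0; 0 0 0 0.03 0.01 -0.004 0; 0 0 0 0.036 0.01 -0.004 0; 0 0 0 0.036 0.01 -0.004 0; 0 0 0 0.036 0.01 -0.004 0")

```text
time: 23.02
tool_pos: [0.4188, -0.1671, 0.0506]
ee_rot: [-1.565, 0.081, -0.059]
force: [-11.4, 1.7, 2.1]
grip_width: -0.0003
```

>>> jog_arm(rows="0 0 0 0.006 -0.0005 0 0; 0 0 0 0.012 -0.001 0 0; 0 0 0 0.012 -0.001 0 0; 0 0 0 0.012 -0.001 0 0")

```text
time: 23.35
tool_pos: [0.4187, -0.1669, 0.0503]
ee_rot: [-1.562, 0.09, -0.053]
force: [-21.2, 3.4, 14.4]
grip_width: -0.0002
```

>>> jog_arm(rows="0 0 0 -0.03 0.002 0 0; 0 0 0 -0.08 0.007 0 0; 0 0 0 -0.1 0.01 0.02 0; 0 0 0 -0.1 0.01 0.1 0; 0 0 0 -0.1 0.06 0.2 0; 0 0 0 -0.1 0.14 0.3 0; 0 0 0 -0.1 0.24 0.34 0; 0 0 0 -0.1 0.32 0.34 0; 0 0 0 -0.1 0.32 0.34 0")

```text
time: 24.1
tool_pos: [0.3929, -0.0339, 0.1912]
ee_rot: [-1.564, 0.057, -0.066]
force: [-1.0, 0.2, -0.7]
grip_width: -0.0002
```

```bash
python3 clip.py k1.png 120 220 1 1 0.000; python3 - <<'E'
from h import *
T=get_image("top");c=cv2.resize(T["img"][150:240,310:430,::-1],None,fx=6,fy=6,interpolation=cv2.INTER_CUBIC)
cv2.imwrite("pics/c13t.png",np.clip(255*(c/255.)**.7,0,255).astype(np.uint8));s=get_state();print(s["tool_pos"],s["time"],s["force"])
E
```

```text
[ 0.39135197 -0.03981045  0.18924714] 24.2 [-0.76721747 -1.38254998  0.33876397]
```

View pics/k1.png

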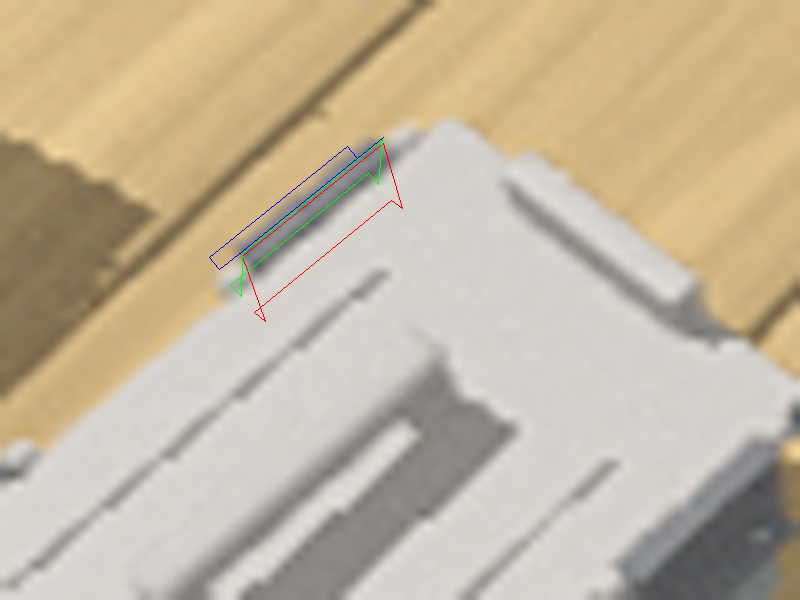

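View pics/c13t.png

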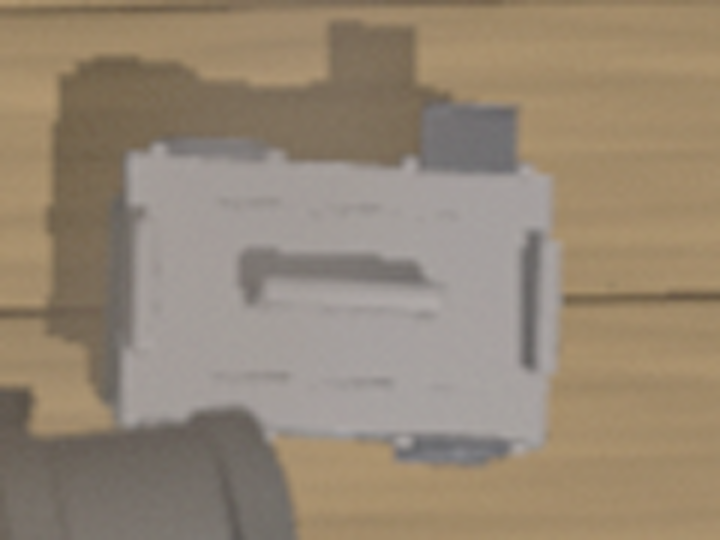

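>>> jog_arm(rows="0 0 0 0.06 -0.08 0 0; 0 0 0 0.12 -0.16 0 0; 0 0 0 0.18 -0.24 0 0; 0 0 0 0.24 -0.32 0 0; 0 0 0 0.3 -0.4 0 0; 0 0 0 0.36 -0.48 0 0; 0 0 0 0.42 -0.56 0 0; 0 0 0 0.481 -0.645 0 0; 0 0 0 0.481 -0.645 -0.08 0; 0 0 0 0.481 -0.645 -0.15 0; 0 0 0 0.481 -0.645 -0.15 0; 0 0 0 0.481 -0.645 -0.15 0")

```text
time: 25.2
tool_pos: [0.5811, -0.3005, 0.1267]
ee_rot: [-1.569, 0.076, -0.068]
force: [-0.0, 0.9, 0.4]
grip_width: 0.0003
```

```bash
python3 look.py c14.png 110 240
```

```text
25.2 [ 0.58113401 -0.3004572   0.12671025] -5.251424556615214 [-0.04599337  0.89087119  0.35640618] [-0.01875503 -0.01993145 -0.00261784]
```

View pics/c14.png

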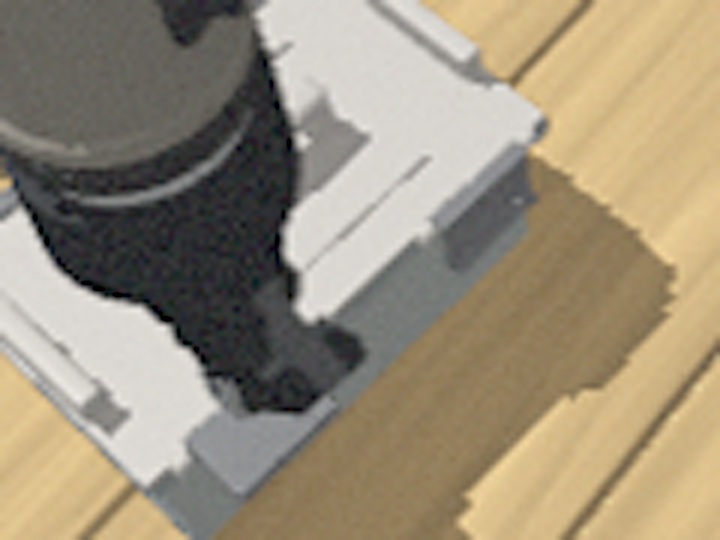

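>>> jog_arm(rows="0 0 0 0.007 0.006 0 0; 0 0 0 0.007 0.006 -0.04 0; 0 0 0 0.007 0.006 -0.08 0; 0 0 0 0.007 0.006 -0.11 0; 0 0 0 0.008 0.006 -0.13 0; 0 0 0 0.009 0.006 -0.15 0; 0 0 0 0.01 0.006 -0.17 0; 0 0 0 0.01 0.006 -0.187 0; 0 0 0 0.01 0.006 -0.187 0; 0 0 0 0.01 0.006 -0.187 0")

```text
time: 26.08
tool_pos: [0.5871, -0.2974, 0.0536]
ee_rot: [-1.57, 0.071, -0.07]
force: [-0.1, -0.8, -0.2]
grip_width: -0.0003
```

```bash
python3 look.py c15.png 110 240
```

```text
26.0833 [ 0.58714625 -0.29735642  0.05362059] -5.141021142331809 [-0.07750742 -0.83172817 -0.15025309] [ 0.0047112  -0.00184479 -0.03307309]
```

View pics/c15.png

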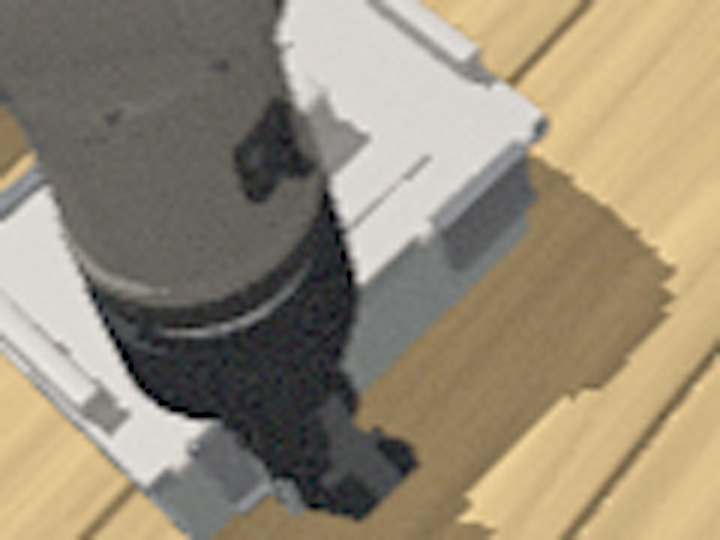

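>>> jog_arm(rows="0 0 0 -0.012 0.001 0 0; 0 0 0 -0.024 0.002 0 0; 0 0 0 -0.034 0.003 0 0; 0 0 0 -0.042 0.003 0 0; 0 0 0 -0.042 0.003 0 0; 0 0 0 -0.042 0.003 0 0")

```text
time: 26.63
tool_pos: [0.5768, -0.2966, 0.0561]
ee_rot: [-1.573, 0.059, -0.079]
force: [11.8, -1.8, -2.2]
grip_width: 0.0001
```

>>> jog_arm(rows="0 0 0 -0.006 0.0005 0 0; 0 0 0 -0.012 0.001 0 0; 0 0 0 -0.012 0.001 0 0; 0 0 0 -0.012 0.001 0 0")

```text
time: 26.97
tool_pos: [0.5738, -0.2963, 0.0566]
ee_rot: [-1.574, 0.056, -0.081]
force: [13.3, -1.2, -2.5]
grip_width: -0.0005
```

>>> jog_arm(rows="0 0 0 -0.006 0.0005 0 0; 0 0 0 -0.012 0.001 0 0; 0 0 0 -0.012 0.001 0 0; 0 0 0 -0.012 0.001 0 0")

```text
time: 27.3
tool_pos: [0.5738, -0.2964, 0.0575]
ee_rot: [-1.577, 0.048, -0.087]
force: [21.9, -3.2, -6.7]
grip_width: -0.0003
```

>>> jog_arm(rows="0 0 0 0.03 -0.002 0 0; 0 0 0 0.08 -0.007 0 0; 0 0 0 0.13 -0.01 0.02 0; 0 0 0 0.13 -0.01 0.1 0; 0 0 0 0.1 0.05 0.2 0; 0 0 0 0.05 0.12 0.3 0; 0 0 0 -0.02 0.2 0.4 0; 0 0 0 -0.1 0.3 0.4 0; 0 0 0 -0.17 0.4 0.4 0; 0 0 0 -0.24 0.5 0.4 0; 0 0 0 -0.3 0.6 0.4 0; 0 0 0 -0.35 0.7 0.4 0")

```text
time: 28.3
tool_pos: [0.4478, -0.0652, 0.2126]
ee_rot: [-1.569, 0.072, -0.071]
force: [-0.5, 0.2, 0.6]
grip_width: 0.0001
```

```bash
python3 clip.py k3.png 120 265 -1 -1 0.000; python3 - <<'E'
from h import *
T=get_image("top");S=get_image("scene");c=cv2.resize(T["img"][150:240,310:430,::-1],None,fx=6,fy=6,interpolation=cv2.INTER_CUBIC)
cv2.imwrite("pics/e_t.png",np.clip(255*(c/255.)**.7,0,255).astype(np.uint8));s=get_state();print(s["tool_pos"],s["time"],s["force"])
crop(S,80,200,130,110,5.5,"e_s.png")
cv2.imwrite("pics/e_full.png",cv2.resize(S["img"][:,:,::-1],(800,600)))
E
```

```text
[ 0.44844234 -0.06247741  0.21276393] 28.45 [ 0.00744294 -1.13497991 -0.03539919]
```

View pics/k3.png

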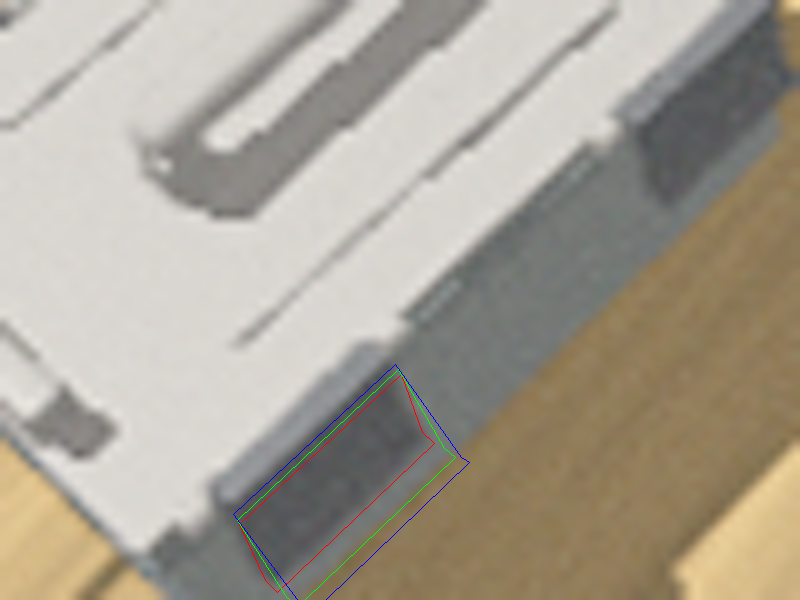

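View pics/e_t.png

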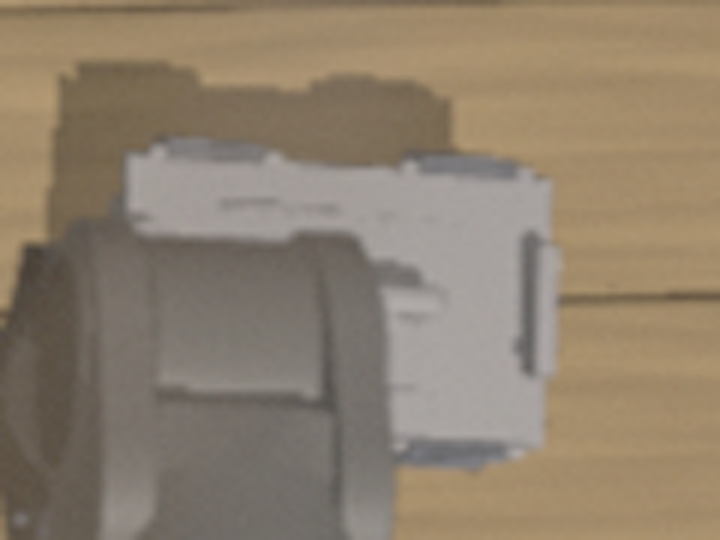

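View pics/e_s.png

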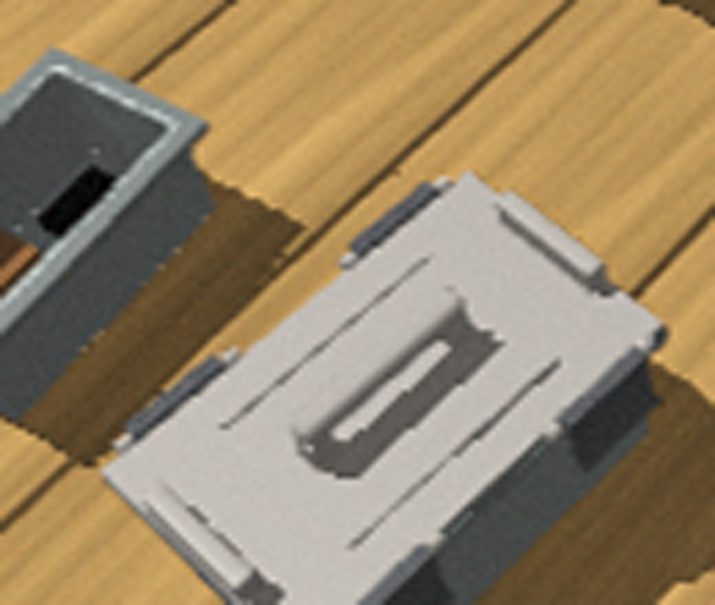

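View pics/e_full.png

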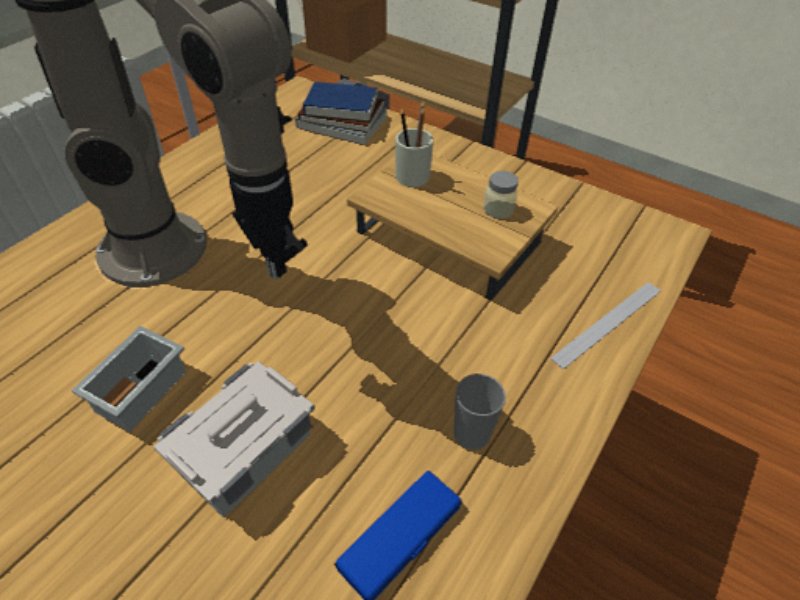

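>>> jog_arm(rows="0 0 0 0 0.1 0 0; 0 0 0 0 0.2 0 0; 0 0 0 0 0.25 0 0; 0 0 0 0 0.3 0 0; 0 0 0 0 0.3 0 0; 0 0 0 0 0.3 0 0")

```text
time: 28.95
tool_pos: [0.4507, 0.0534, 0.2127]
ee_rot: [-1.571, 0.071, -0.071]
force: [0.3, -1.1, -0.3]
grip_width: 0.0002
```

```bash
python3 - <<'E'
from h import *
T=get_image("top");u0,v0,f=320,160,8
c=cv2.resize(T["img"][v0:v0+70,u0:u0+100,::-1],None,fx=f,fy=f,interpolation=cv2.INTER_CUBIC)
a=np.radians(84.9);u=np.array([np.cos(a),np.sin(a)]);v=np.array([-u[1],u[0]])
for sx,sy in((1,1),(1,-1),(-1,1),(-1,-1)):
  for ang,col in((0,(0,0,255)),(.15,(0,255,0)),(.4,(255,0,0))):
    r,o=.028,.010;yy=.064+r*np.sin(ang)+o*np.cos(ang);z=.093-r*np.cos(ang)+o*np.sin(ang)
    P=[np.r_[np.array([.4968,-.2314])+u*(sx*.058+x)+v*sy*yy,z] for x in(-.022,.022)]
    q=((proj(T,P)-[u0,v0]+.5)*f).astype(int);cv2.polylines(c,[q.reshape(-1,1,2)],True,col,1)
cv2.imwrite("pics/e2.png",c);print(get_state()["force"])
E
```

```text
[-0.3245058   0.53494671 -0.12781254]
```

View pics/e2.png

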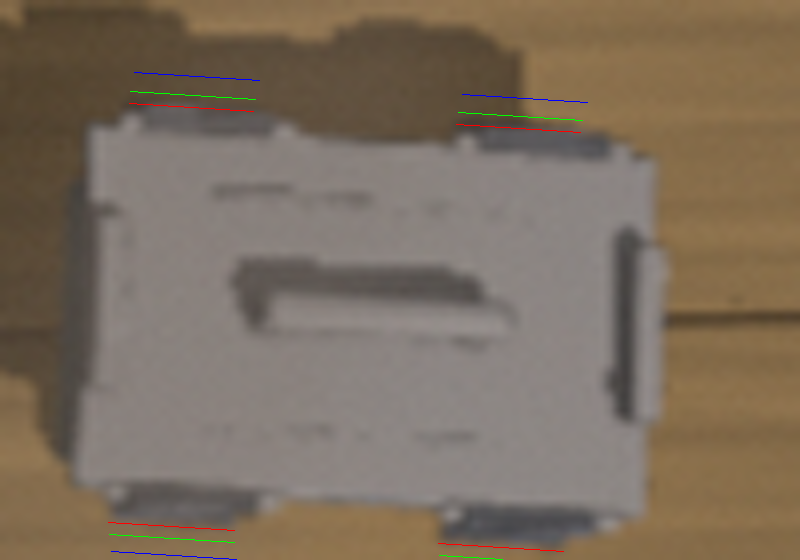

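All four thumb lips sit at or inside the plumb line (red), evenly on both sides, so I'm handing in.

```bash
python3 -c "
from bench import *
print(hand_in())"
```

```text
the job is handed in; nothing more can be done
None
```

The lid is on the box with all four clips snapped, and I handed the job in at about 29 s.

**What I did**
- I drew the lid out about 130 mm by its lug, let go of it flat on the planks, then took it up by the handle.
- I lowered it onto the box until it bore about 13 N, and released it there.
- I pressed the clips in the order 4, 2, 1, 3: one corner, its diagonal, then the other two.

**Last checks**
- **Lid:** on seating, its outline matched the box rim in both views. Pressing the first clip shifted it by roughly 1.5 mm, which is within the play of its plug. It still looks square and flat.
- **Clips:** each one came to a hard stop at about 16–22 N. In the last top view all four lips lie at or inside the line for a plumb flap. The side camera confirms clips 3 and 4 hang plumb. For clips 1 and 2, on the robot's side, it sees only the top of the flap.
- **Other things:** the glass, pen pot, jar and pencil case look unmoved in the last full picture. I compared them by eye and did not measure them.
- **Arm:** it was clear of everything, with no force on the tool.

**What failed or disagreed**
- My first grasp on the lug closed on air above it. The fingertips sat about 10–20 mm higher than the reported tool position, so I lowered the gripper and gripped it on the second try.
- The two cameras disagreed by 2–4 mm on some positions.

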